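# Load the third tube rack into a bench shaker and clamp it

## Robot

A 7-joint arm with a two-finger parallel gripper is mounted at the origin on a cart in front of the work surface, level with it; the furniture and walls round the work are solid. World frame = base frame: x ahead of the robot, y to its left, z up, the work surface at z = 0. Lengths are in mm, angles in rad, forces in N, time in s.
With the tool pointing down it reaches from about 400 to 925 mm from the base axis. Payload 5.6 kg.
Tool frame: the origin (TCP) lies midway between the tips of the shut fingers; the grasp point (between the pads) lies 19 mm behind it; z points along the fingers, y is the direction in which the jaws open and shut (so a half turn about z gives the same grasp; the last joint's range is limited). The gripper opens to 85 mm and grips with 20 to 120 N. Pads are 22 mm wide; open, the fingers measure 114 mm over their backs; the gripper's body (76 mm by 85 mm) begins 54 mm behind the grasp point. The pads swing forward as they close: fully open they stand 13 mm farther back than shut.
Start: joints at [-1.244, 0.468, -0.012, 1.603, 0.006, 1.071, -0.056], TCP at [234.971, 606.052, 193.69] pointing down, gripper open.
Joint ranges: [-2.53, 2.53], [-0.31, 2.02], [-1.57, 1.55], [0.28, 2.44], [-1.29, 4.43], [0.15, 1.84], [-2.92, 2.92]. Speed limits (rad/s): [2.57, 2.57, 3.14, 3.14, 3.14, 3.14, 3.14].

## Interface

Orientations are given as a unit quaternion [w, x, y, z].
In Python, from station import monitor, viewer, order, search_frame gives the robot as it stands. The module is installed in compiled form; this text tells all that it offers.
- The arm moves only by the tool drive_tool, never from a script. Its argument "motion" is a list of rows, each an object with "offset": the shift along the tool's x, y, z in m, a list of three; "rotation": the turn, a rotation vector about the tool's x, y, z in degrees, a list of three. A call has 1 to 20 rows; each row is the pose to reach, as a shift and turn from the pose commanded when the call began, along the tool's axes at that moment; what a row does not reach only later rows make up. A row lasts 1/8 s, in which the tool goes at most 62.5 mm and 10.7 degrees, less where a joint would pass 70% of its speed; a pose out of reach is approached as far as the arm can. A call with a gripper value outside its range is refused whole. "jaw" is the opening, from -1 (shut) to 1 (fully open), so that 0 is half open, set as the call begins (left out, the last holds). The fingers move at their own pace and stop on an object; "squeeze" is the grip in N (left out, the last holds). Time passes only in rows, so rows that repeat a pose let the fingers close. It gives the time, the measured TCP pose, the force and the opening at its end, in the units of the state.
- monitor.sense(): the state, without advancing time (a new reading comes with each control period).
- viewer.capture(name): name is "scene" or "top"; returns a dict with "image" (384x512x3 uint8, red, green, blue), "intrinsics" (3x3 intrinsics, pixels), "R" (3x3) and "t" (3): a world point X has camera coordinates R X + t. Camera axes: x right, y down, z forward; pixel columns grow to the right and rows downward; lengths in mm; the calibration is good to about 2 mm. A picture is of the moment at which its call begins. There is no depth.
- order.sign_off(): hands the job in, once; it reports no verdict.
Trained networks look in the newest picture that a camera, given by its name, has taken for a name from the list of things; names that differ only in an ending like _2 or _b are one class to them, and where a whole thing is asked for, a point or a joint stands for the part that bears it (a point fixed in the world has none). Each returns a list of dicts, best first, with "score" (0 to 1); they miss things now and then, are a little off and sometimes report something else, mostly with a low value. They report only what shows in the picture. A call takes as long as a camera call. They do not tell look-alikes from the thing itself.
- search_frame(target, camera): "bbox" ([left, top, right, bottom] in pixels, round what is visible of it).
The state is a dict: "time_s": time; "q": joint angles; "qd": joint speeds; "joint_efforts": joint torques, N m; "tool_pos": TCP position; "tcp_rot": TCP orientation; "force": force on the tool from outside, world axes, zero at the start; "wrist_torque": the same for the moment, N m; "finger_gap": finger opening in mm.
Only numpy, scipy, OpenCV 4.12 (cv2) and the standard library are available. Lean on these libraries where they do the work, as an engineer would, in place of code of your own. Each camera call takes 0.05 s, during which the arm holds its last target.

## Task

A micro-tube rack has been left on the front of the bench shaker's platform. Line it up and push it into the gap between the two racks already there until it is fully home, flush with them, without shifting them; then swing the hinged clamp bar right down over the racks, and last stand the swing bolt up into the slot at the bar's free end so that its knob sits over the bar (no tightening). Leave everything else on the bench where it is.

Things in the scene. Friction and masses are not known exactly. Their poses are not given: they have to be found in the camera images.
- shaker: fixed bench shaker, controls in front. Origin on the bench under its middle; x points to its back, y to its left, z up. Flat platform on top, x -142 to 148, y -111 to 115 mm, its mat 62 mm above the bench; the front half (x < 20) is bare. The rear half takes three racks side by side, lengthwise along x. Below and in front of the platform: housing to x = -190 mm, lower than 50 mm
- gap (a point): where the centre of the new rack belongs, half-way up the rack (x 83, y 0, z 78 mm on the shaker); axes as the shaker's. The gap between the neighbours is 53 mm wide, its mouth at x = 27 mm, where the racks' near ends lie; back stop with its face at x = 139.5 mm, 18 mm high; outer rails 14 mm high, inner faces at y = +-75 mm
- rack_new_center (a point): centre, half-way up, of the loose violet micro-tube rack standing on the platform's front: 48 mm wide (its x), 112 long (its y), 32 high with its tubes, 70-140 g. Plates 0-3 and 24-27 mm above its underside, solid end walls 1-26 mm, sides open between. Either end may go first. In the gap there is no room for fingers beside it: push its near end wall
- rack_left_center (a point): centre of the like, loose rack in the left place of the bay, against the left rail and the back stop
- rack_right_center (a point): centre of the like, loose rack in the right place of the bay, against the right rail and the back stop
- clamp_bar (a joint): hinge of the clamp bar, rad: 0 = down over the racks (stop), 1.57 = upright, up to 2.1 = leaning outwards to the left. Stiff (0.22 N m): stays where left; push it by its outer (top) face. Aluminium angle 32 mm wide, 6 thick, 222 long from its hinge. Down, it lies 96-102 mm above the bench; its front lip hangs to 71 mm, 3 mm before the racks' near ends, so it closes only on racks that are home
- bar_hinge (a point): point on the clamp bar's hinge axis (parallel to the shaker's x) in the middle of the bar's width and thickness, at x = 36, y = 108, z = 99 mm on the shaker
- bar_slot (a point): middle of the open slot (10 mm wide, open outwards) in the bar's free end, on its top face, 206 mm from the hinge; the end with the slot is 24 mm wide
- swing_bolt (a joint): pivot of the swing bolt, rad: 0 = upright in the bar's slot (stop), positive = leaning outwards to the shaker's right, at most 1.2. Stiff (0.06 N m): it stays where it is left. Pivot axis parallel to the shaker's x at x = 36, y = -98, z = 69 mm on the shaker
- bolt_knob (a point): middle of the bolt's black knurled knob, 28 mm across and 26 mm high, 50 mm from the pivot; z along the bolt. Upright, its underside is 4 mm above the bar's top face
- timer: white lab timer, 43 x 66 x 57 mm, bystander; origin under its middle
- amber_bottle: amber bottle, 55 mm across, 119 mm high, bystander; origin under its middle
- beaker: glass beaker, 53 mm across, 70 mm high, bystander; origin under its middle
- petri: petri dish, 60 mm across, 15 mm high, bystander; origin under its middle
- marker: marker pen lying on the bench at the left, 128 mm long, bystander; origin under its middle
Not all that is in view belongs to the job. What is shaped like the part that bears rack_new_center but blue is not meant.

How it is judged:
By the outcome, as a careful person would: the job done as asked, in the order asked, and still so for the second after the job is handed in, with the robot touching nothing.
It also fails if it takes over 64 s, if anything falls off the work surface, if the arm or the gripper's body presses on something with over 40 N, if the wrist force passes 120 N, or if a joint passes its speed limit or range.

## Working session

There is one attempt and no reset: what is moved stays moved. The work goes in short steps, Python scripts to look and compute and a tool call to move; the robot and the scene stay as the last step left them, time stands still between calls to the robot, and variables do not carry over. Pictures are saved under pics/ and viewed, and the job is handed in when it is done.

Besides the shell and the picture viewer there is one more tool, called after "Call:" as name(argument=value, ...) on one line, values as JSON. drive_tool: Moves the arm, as the interface text tells. Its arguments: {"type":"object","properties":{"motion":{"type":"array"},"jaw":{"type":"number"},"squeeze":{"type":"number"}},"required":["motion"]}

```bash
mkdir -p pics; ls
cat > h.py <<'E'
import numpy as np, cv2
from station import monitor, viewer, order, search_frame
def cap(n,f):
    c=viewer.capture(n); cv2.imwrite('pics/'+f,cv2.resize(c['image'][:,:,::-1],None,fx=1.5,fy=1.5,interpolation=cv2.INTER_CUBIC)); 
    c={k:np.array(v) for k,v in c.items()}; np.savez('cam_'+n+'.npz',**c); return c
def proj(c,X):
    p=c['R']@np.asarray(X,float).reshape(-1,3).T+c['t'].reshape(3,1); p=c['intrinsics']@p; return (p[:2]/p[2]).T
def back(c,u,v,z):
    d=c['R'].T@np.linalg.inv(c['intrinsics'])@np.array([u,v,1.]); o=-c['R'].T@c['t'].ravel(); return o+d*(z-o[2])/d[2]
E
python3 - <<'E'
from h import *
for n in ('scene','top'):
    c=cap(n,n+'0.png'); print(n,(-c['R'].T@c['t'].ravel()).round(),c['R'].round(2).tolist(),c['intrinsics'].round(1).tolist())
    for t in ['shaker','rack_new_center','rack_left_center','clamp_bar','bar_slot','bolt_knob','timer','amber_bottle','beaker','petri','marker']:
        print(t,[(np.round(d['bbox']).tolist(),round(d['score'],2)) for d in search_frame(t,n)][:4])
s=monitor.sense(); print(s)
E
```

```text
pics
scene [-683.  800.  831.] [[-0.54, -0.84, -0.0], [-0.38, 0.25, -0.89], [0.75, -0.48, -0.45]] [[420.8, 0.0, 264.1], [0.0, 420.8, 191.4], [0.0, 0.0, 1.0]]
shaker [([226.0, 138.0, 314.0, 228.0], 0.73)]
rack_new_center [([269.0, 184.0, 287.0, 203.0], 0.53), ([326.0, 212.0, 352.0, 229.0], 0.52)]
rack_left_center [([239.0, 177.0, 257.0, 195.0], 0.68), ([331.0, 199.0, 348.0, 208.0], 0.61)]
clamp_bar [([222.0, 137.0, 245.0, 186.0], 0.56)]
bar_slot [([224.0, 134.0, 244.0, 185.0], 0.77)]
bolt_knob [([286.0, 167.0, 294.0, 176.0], 0.63)]
timer [([167.0, 233.0, 183.0, 258.0], 0.82)]
amber_bottle [([322.0, 164.0, 332.0, 188.0], 0.64)]
beaker [([331.0, 176.0, 343.0, 197.0], 0.56)]
petri [([332.0, 197.0, 350.0, 208.0], 0.68)]
marker []
top [ 405.   38. 1120.] [[0.0, -1.0, -0.0], [-0.99, -0.0, -0.1], [0.1, 0.0, -0.99]] [[351.9, 0.0, 252.9], [0.0, 351.9, 189.3], [0.0, 0.0, 1.0]]
shaker [([210.0, 119.0, 320.0, 230.0], 0.67)]
rack_new_center [([262.0, 170.0, 284.0, 207.0], 0.79), ([306.0, 242.0, 338.0, 279.0], 0.64)]
rack_left_center [([247.0, 122.0, 267.0, 160.0], 0.95)]
clamp_bar [([208.0, 132.0,
[... 374 characters left out ...]
array([-1.24398863,  0.4674849 , -0.01160573,  1.60273007,  0.00602779,
        1.07138518, -0.05631573]), 'qd': array([-8.17088775e-04,  2.44364314e-04, -1.89280749e-04,  1.77990120e-05,
        1.67089618e-03,  1.38803942e-03,  1.00549798e-03]), 'joint_efforts': array([ 1.43153547e-04, -5.32258129e+01,  2.17193586e-02, -2.51633656e+01,
        1.15461991e-02,  1.32895882e-03, -2.05021809e-05]), 'tool_pos': array([234.97893925, 606.03756937, 193.68770457]), 'tcp_rot': array([3.23358571e-05, 1.83885686e-01, 9.82947635e-01, 9.45530279e-06]), 'force': array([-0.65837655,  0.31178171,  0.09366227]), 'wrist_torque': array([ 0.01954236,  0.04443633, -0.01579964]), 'finger_gap': 85.35755367139622}
```

View images.

Run:
```python
from h import *
c=np.load('cam_top.npz')['image'][:,:,::-1]; cv2.imwrite('pics/t0c.png',cv2.resize(c[110:290,190:390],None,fx=3.9,fy=3.3,interpolation=cv2.INTER_CUBIC)[:594])
c=np.load('cam_scene.npz')['image'][:,:,::-1]; cv2.imwrite('pics/s0c.png',cv2.resize(c[125:240,215:360],None,fx=5,fy=5,interpolation=cv2.INTER_CUBIC))
```

```text
(no output)
```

View pics/top0.png

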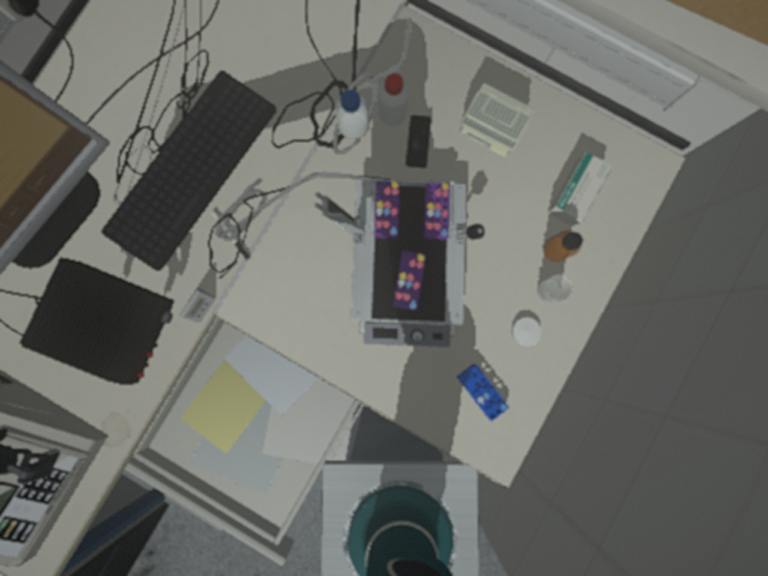

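View pics/t0c.png

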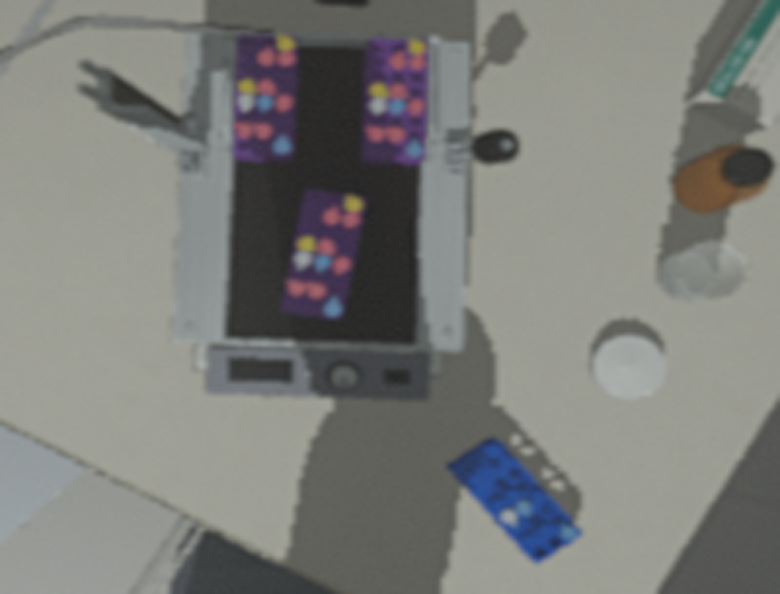

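View pics/s0c.png

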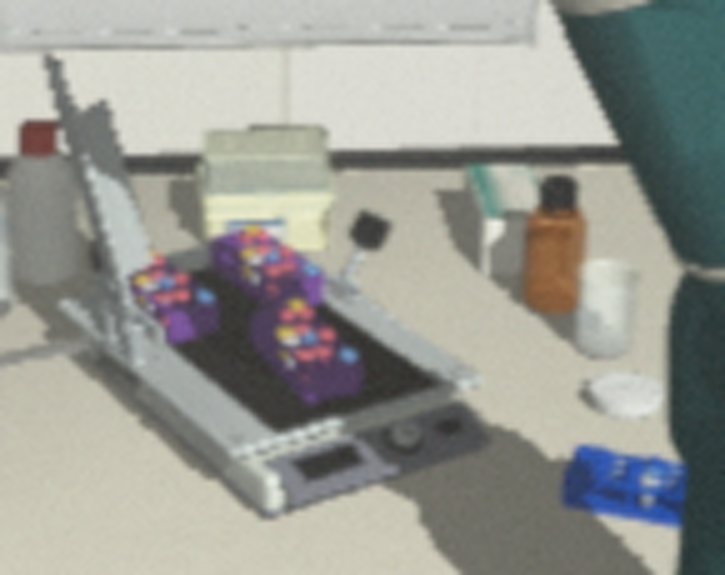

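View pics/scene0.png

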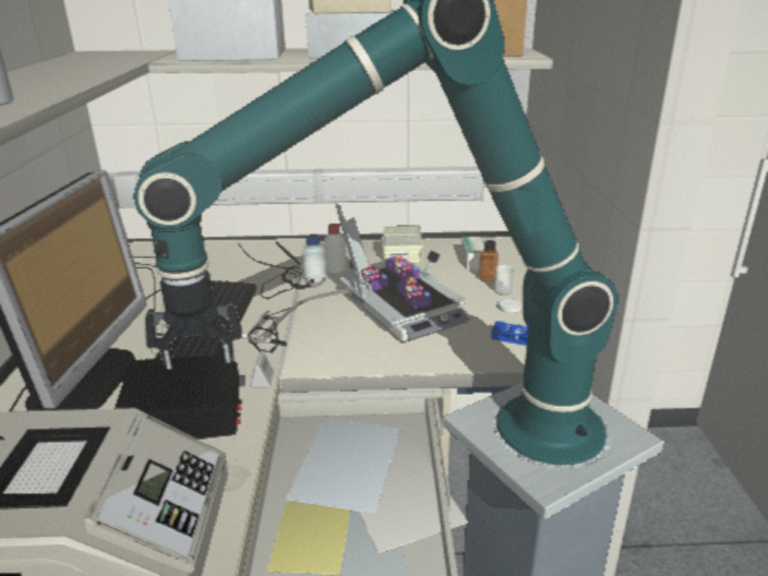

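```bash
cat > ov.py <<'E'
from h import *
import sys
def S2W(P,p):
    x,y,a=p; P=np.asarray(P,float).reshape(-1,3); c,s=np.cos(a),np.sin(a)
    return np.c_[x+c*P[:,0]-s*P[:,1], y+s*P[:,0]+c*P[:,1], P[:,2]]
def rect(x0,x1,y0,y1,z): return np.array([[x0,y0,z],[x1,y0,z],[x1,y1,z],[x0,y1,z]])
def overlay(cam,sh,rk,f,box,k,bar=None,bolt=None):
    c=np.load('cam_'+cam+'.npz'); im=c['image'][:,:,::-1]; x0,y0,x1,y1=box
    o=cv2.resize(im[y0:y1,x0:x1],None,fx=k,fy=k,interpolation=cv2.INTER_CUBIC)
    def pl(P,col,cl=True):
        q=(proj(c,P)+0.5-[x0,y0])*k-0.5
        cv2.polylines(o,[np.round(q*16).astype(np.int32)],cl,col,1,cv2.LINE_AA,4)
    pl(S2W(rect(-142,148,-111,115,62),sh),(0,255,0))
    for s in (1,-1):
        for z in (62,89): pl(S2W(rect(27,139,s*26.5,s*74.5,z),sh),(0,255,255))
    if rk is not None:
        for z in (62,89): pl(S2W(rect(-56,56,-24,24,z),rk),(255,255,0))
    if bar is not None:
        for w in (20,52):
            pl(S2W([[w,108,99],[w,108-222*np.cos(bar),99+222*np.sin(bar)]],sh),(255,0,255),False)
    if bolt is not None:
        pl(S2W([[36,-98,69],[36,-98-63*np.sin(bolt),69+63*np.cos(bolt)]],sh),(0,128,255),False)
    cv2.imwrite('pics/'+f,o)
E
python3 - <<'E'
from ov import *
t=np.load('cam_top.npz')
g=lambda u,v,z: back(t,u,v,z)
C=lambda a,b:(190+a/3.9,110+b/3.3)
for n,(a,b),z in [('matFL',(228,343),62),('matFR',(418,345),62),('platFL',(175,340),62),('platFR',(465,348),62),('Lnear L',(235,160),89),('Lnear R',(294,160),89),('Rnear L',(363,162),89),('Rnear R',(424,163),89),('Lfar L',(237,37),89),('Rfar R',(427,40),89),('newNL',(282,310),89),('newNR',(344,318),89),('newFL',(304,190),89),('newFR',(366,200),89)]:
    print(n,g(*C(a,b),z).round())
E
```

```text
matFL [441.  54.  62.]
matFR [439. -92.  62.]
platFL [443.  95.  62.]
platFR [ 436. -128.   62.]
Lnear L [604.  48.  89.]
Lnear R [604.   3.  89.]
Rnear L [602. -49.  89.]
Rnear R [601. -96.  89.]
Lfar L [718.  47.  89.]
Rfar R [715. -99.  89.]
newNL [469.  13.  89.]
newNR [462. -34.  89.]
newFL [577.  -4.  89.]
newFR [568. -51.  89.]
```

Run:
```python
from ov import *
sh=(577,-22,-0.02); rk=(519,-19,-0.157)
overlay('top',sh,rk,'ov1t.png',(205,105,335,225),6,1.9,1.0)
overlay('scene',sh,rk,'ov1s.png',(215,130,315,230),6,1.9,1.0)
```

```text
(no output)
```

View pics/ov1t.png

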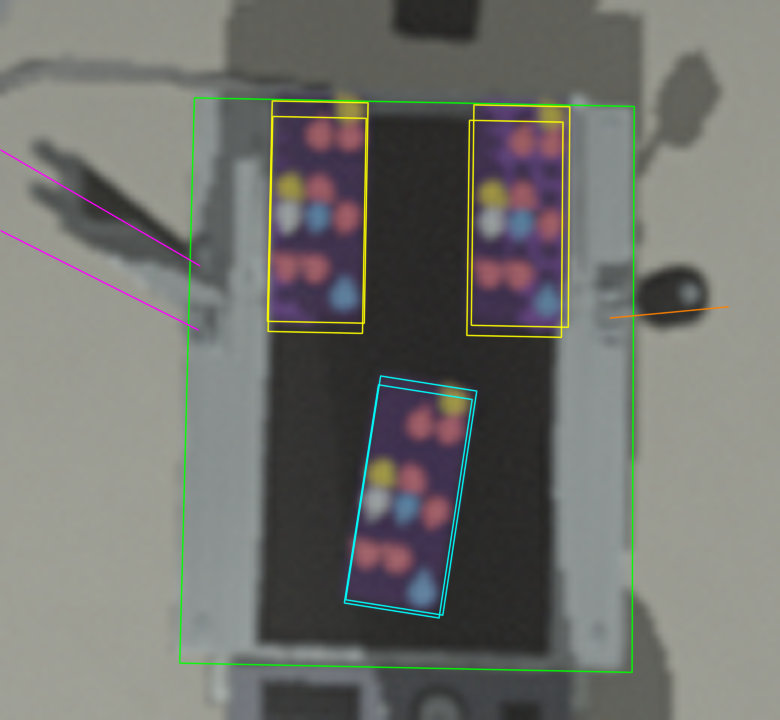

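View pics/ov1s.png

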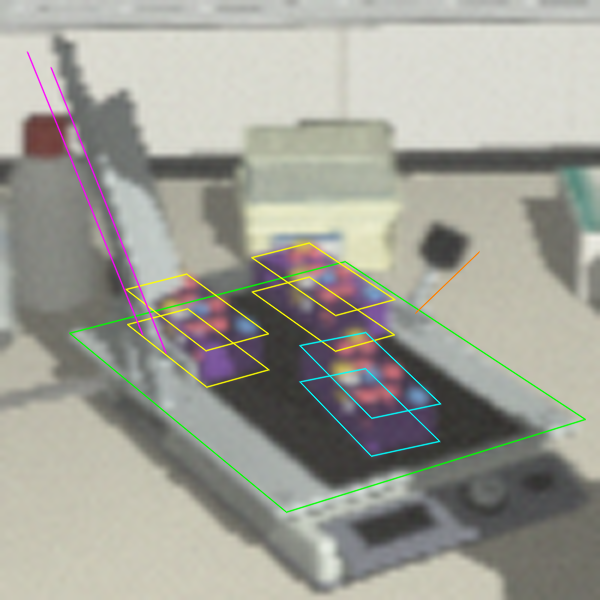

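```bash
cat > fit.py <<'E'
from ov import *
from scipy.optimize import minimize
def cube(x0,x1,y0,y1,z0=63,z1=89): return np.vstack([rect(x0,x1,y0,y1,z0),rect(x0,x1,y0,y1,z1)])
def ren(c,Ps,box,K=8):
    x0,y0,x1,y1=box; o=np.zeros(((y1-y0)*K,(x1-x0)*K),np.uint8)
    for P in Ps:
        q=((proj(c,P)+0.5-[x0,y0])*K).astype(np.float32)
        h=cv2.convexHull(q)[:,0]
        cv2.fillPoly(o,[np.round((h-0.5)*16).astype(np.int32)],255,cv2.LINE_8,4)
    return cv2.resize(o,(x1-x0,y1-y0),interpolation=cv2.INTER_AREA).astype(float)/255
def sat(c,box):
    x0,y0,x1,y1=box; im=c['image'][y0:y1,x0:x1].astype(float); im=cv2.GaussianBlur(im,(0,0),0.4)
    return np.clip((im.max(2)-im.min(2)-12)/25,0,1)
def run(c,box,mk,p0,scale):
    m=sat(c,box)
    def f(u):
        r=cv2.GaussianBlur(ren(c,mk(p0+u*scale),box),(0,0),0.5); return ((r-m)**2).sum()
    best=None
    sim=np.vstack([np.zeros(len(p0)),np.eye(len(p0))])
    r=minimize(f,np.zeros(len(p0)),method='Nelder-Mead',options=dict(initial_simplex=sim,xatol=.01,fatol=1e-3,maxiter=3000))
    r=minimize(f,r.x,method='Nelder-Mead',options=dict(initial_simplex=r.x+sim*.7-.2,xatol=.01,fatol=1e-3,maxiter=3000))
    return p0+r.x*scale,r.fun,f(np.zeros(len(p0)))
E
python3 - <<'E'
from fit import *
c=np.load('cam_top.npz')
c={k:c[k] for k in c}
s3=np.array([3,3,.03])
nb=lambda p:[S2W(cube(27,139,26.5,74.5),p),S2W(cube(27,139,-74.5,-26.5),p)]
b=(245,112,305,163)
cv2.imwrite('pics/sat.png',cv2.resize((sat(c,(245,112,305,215))*255).astype(np.uint8),None,fx=5,fy=5,interpolation=0))
print(run(c,b,nb,np.array([577,-22,-.02]),s3))
print('L',run(c,(245,112,275,163),lambda p:nb(p)[:1],np.array([577,-22,-.02]),s3))
print('R',run(c,(275,112,305,163),lambda p:nb(p)[1:],np.array([577,-22,-.02]),s3))
print('N',run(c,(255,163,290,212),lambda p:[S2W(cube(-56,56,-24,24),p)],np.array([519,-19,-.157]),s3))
c=np.load('cam_scene.npz');c={k:c[k] for k in c}
print('N',run(c,(262,180,292,210),lambda p:[S2W(cube(-56,56,-24,24,63,91),p)],np.array([519,-19,-.157]),s3))
E
```

```text
(array([ 5.80723401e+02, -2.16531567e+01, -3.06297864e-02]), np.float64(202.13327966361277), np.float64(234.62894601931418))
L (array([ 5.79126157e+02, -1.95821759e+01, -4.77013889e-02]), np.float64(117.28396330611102), np.float64(133.16949352262884))
R (array([ 5.82207818e+02, -1.90368589e+01, -5.61523599e-02]), np.float64(81.70680140189384), np.float64(101.45945249668532))
N (array([ 5.20714237e+02, -1.75390251e+01, -1.73143611e-01]), np.float64(100.08153490620467), np.float64(111.16573799580149))
N (array([ 5.26138259e+02, -2.27596038e+01, -2.95792884e-01]), np.float64(98.4120893553916), np.float64(115.73330898689734))
```

View pics/sat.png

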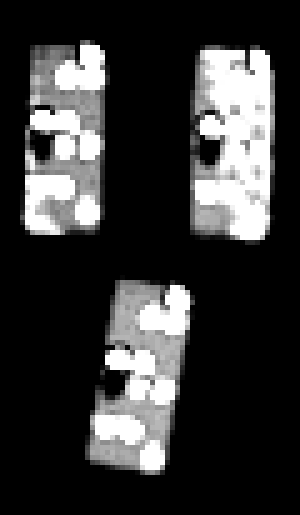

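```bash
python3 - <<'E'
s=open('fit.py').read()
s=s.replace("return np.clip((im.max(2)-im.min(2)-12)/25,0,1)","m=np.clip((im.max(2)-im.min(2)-7)/14,0,1); return cv2.morphologyEx(m,cv2.MORPH_CLOSE,np.ones((9,9)))")
open('fit.py','w').write(s)
E
cat > f2.py <<'E'
from fit import *
c=np.load('cam_top.npz')
c={k:c[k] for k in c}
s3=np.array([3,3,.03])
nb=lambda p:[S2W(cube(27,139,26.5,74.5),p),S2W(cube(27,139,-74.5,-26.5),p)]
b=(245,112,305,163)
if __name__=='__main__':
    cv2.imwrite('pics/sat2.png',cv2.resize((sat(c,(245,112,305,215))*255).astype(np.uint8),None,fx=5,fy=5,interpolation=0))
    P=np.array([577,-22,-.02])
    print(run(c,b,nb,P,s3))
    print('L',run(c,(245,112,275,163),lambda p:nb(p)[:1],P,s3))
    print('R',run(c,(275,112,305,163),lambda p:nb(p)[1:],P,s3))
    print('N',run(c,(255,163,290,212),lambda p:[S2W(cube(-56,56,-24,24),p)],np.array([519,-19,-.157]),s3))
E
python3 f2.py
```

```text
(array([ 5.76223272e+02, -2.02504970e+01, -4.10373242e-02]), np.float64(95.78957473625798), np.float64(103.85541354329271))
L (array([ 5.77420148e+02, -2.02749637e+01, -4.05257420e-02]), np.float64(54.61790820838027), np.float64(58.53530141376581))
R (array([ 5.75419685e+02, -2.03883236e+01, -4.01898059e-02]), np.float64(40.1192325378124), np.float64(45.354123694919664))
N (array([ 5.21105551e+02, -1.77955417e+01, -1.74305029e-01]), np.float64(7.391945757858332), np.float64(26.473888927574382))
```

View pics/sat2.png

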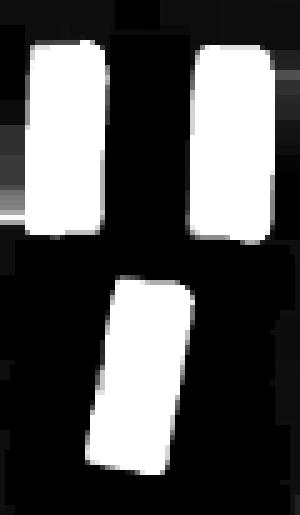

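```bash
sed -i 's/-7)\/14/-11)\/14/' fit.py; python3 f2.py
python3 - <<'E'
from ov import *
sh=(576.4,-20.3,-0.04); rk=(521,-17.8,-0.174)
overlay('top',sh,rk,'ov2t.png',(205,105,335,225),6,2.0,0.85)
overlay('scene',sh,rk,'ov2s.png',(215,130,315,230),6,2.0,.85)
E
```

```text
(array([ 5.75833222e+02, -2.01593495e+01, -4.10790885e-02]), np.float64(84.13448593046408), np.float64(92.04678545637799))
L (array([ 5.77171677e+02, -2.08263616e+01, -3.40150945e-02]), np.float64(47.22913831971544), np.float64(50.866791628680375))
R (array([ 5.75812106e+02, -2.02916481e+01, -4.08427024e-02]), np.float64(36.4399633559019), np.float64(41.179993827697615))
N (array([ 5.21262522e+02, -1.74952735e+01, -1.78607569e-01]), np.float64(15.521242103483697), np.float64(31.89144990265055))
```

View pics/ov2t.png

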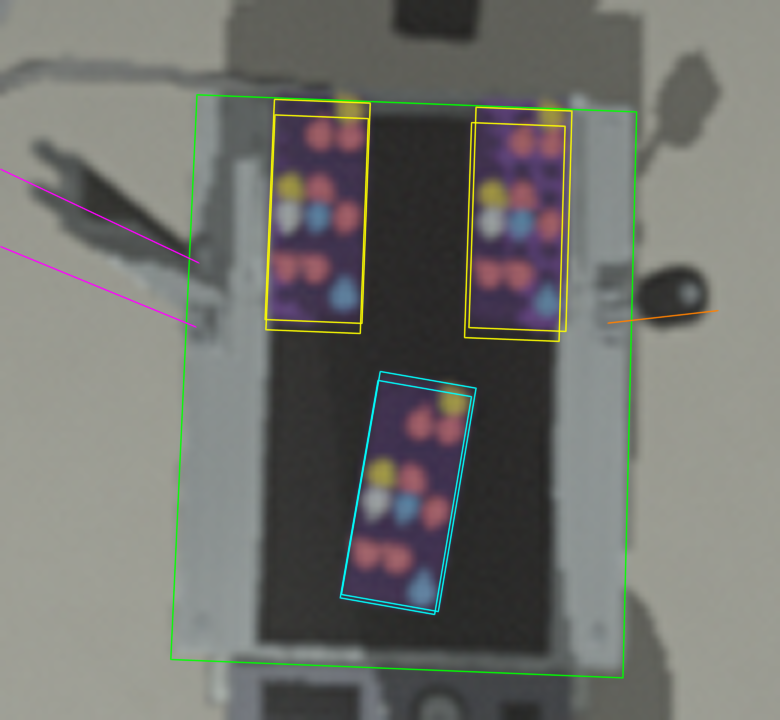

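View pics/ov2s.png

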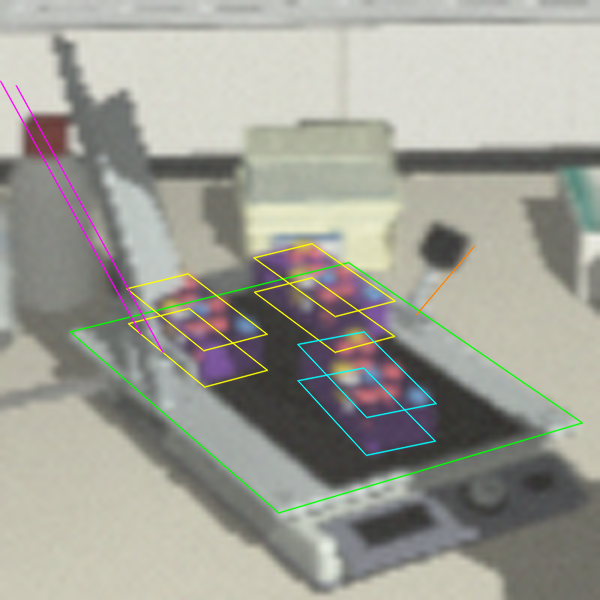

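Run:
```python
from ov import *
c=np.load('cam_top.npz'); g=cv2.cvtColor(c['image'],cv2.COLOR_RGB2GRAY).astype(float)
def edge(row,a,b,sgn):
    p=g[row,a:b+1]; d=sgn*np.diff(p); d[d<0]=0; i=np.argmax(d); w=slice(max(i-2,0),i+3); x=np.arange(len(d))[w]; return a+.5+(x*d[w]).sum()/d[w].sum()
def line(name,rows,a,b,sgn,z):
    pts=np.array([back(c,edge(r,a,b,sgn),r,z)[:2] for r in rows])
    k=np.polyfit(pts[:,0],pts[:,1],1); res=pts[:,1]-np.polyval(k,pts[:,0]); m=abs(res)<3*np.median(abs(res))+.3
    k=np.polyfit(pts[m,0],pts[m,1],1); print(name,'yaw',np.arctan(k[0]).round(4),'y@x=603',np.polyval(k,603).round(2),'y@500',np.polyval(k,500).round(2),'res',res.std().round(2),m.sum())
line('matL front',range(166,210),243,253,-1,62)
line('matR front',range(166,210),290,302,1,62)
line('platR outer',range(172,205),303,314,-1,62)
line('platR outerB',range(172,205),303,314,1,62)
line('platL outer',range(172,205),230,242,-1,62)
line('platL outer+',range(172,205),230,242,1,62)
line('Lrack inner',range(126,158),261,270,-1,89)
line('Rrack inner',range(126,158),279,288,1,89)
line('Rrack inner z64',range(126,158),279,288,1,64)
for r in (130,145,155): print(r,g[r,258:292].astype(int))
```

```text
matL front yaw -0.0386 y@x=603 51.38 y@500 55.36 res 0.3 44
matR front yaw -0.0036 y@x=603 -93.09 y@500 -92.72 res 1.19 43
platR outer yaw -0.0428 y@x=603 -130.74 y@500 -126.32 res 4.87 26
platR outerB yaw -0.0577 y@x=603 -137.93 y@500 -131.99 res 2.96 25
platL outer yaw -0.0198 y@x=603 94.73 y@500 96.77 res 1.98 33
platL outer+ yaw 0.0372 y@x=603 87.73 y@500 83.9 res 8.22 28
Lrack inner yaw -0.0482 y@x=603 7.59 y@500 12.55 res 1.99 31
Rrack inner yaw -0.0642 y@x=603 -48.42 y@500 -41.8 res 3.4 28
Rrack inner z64 yaw -0.0642 y@x=603 -50.21 y@500 -43.6 res 3.48 28
130 [ 68  64  57  59  68  68  63  56  45  41  40  41  43  43  42  41  42  42
  42  42  43  41  41  40  43  49  56  58  63  66  75  83  89 101]
145 [57 57 56 58 58 59 57 51 43 42 40 42 43 41 42 41 42 41 41 41 42 41 40 41
 44 51 54 60 68 62 58 65 71 74]
155 [ 59  67  93 111 113 108  84  56  41  42  43  40  43  43  41  41  40  40
  41  39  40  41  41  42  45  53  56  59  58  57  56  57  56  58]
```

Run:
```python
from ov import *
c=np.load('cam_top.npz'); im=c['image'].astype(float); s=im.max(2)-im.min(2)
for r in range(120,164,3): print(r,s[r,260:290].astype(int))
print(s[150:170,268].astype(int), s[150:170,255].astype(int), s[150:170,290].astype(int))
def cross(row,a,b,th):
    p=s[row,a:b+1]; 
    for i in range(len(p)-1):
        if (p[i]-th)*(p[i+1]-th)<=0: return a+i+(th-p[i])/(p[i+1]-p[i])
L=[];R=[]
for r in range(122,160):
    l=cross(r,263,270,11); rr=cross(r,277,287,11)
    if l and rr: L.append(back(c,l,r,89)[:2]);R.append(back(c,rr,r,64)[:2])
L=np.array(L);R=np.array(R)
for P in (L,R):
    k=np.polyfit(P[:,0],P[:,1],1);res=P[:,1]-np.polyval(k,P[:,0]);print(k[0],np.polyval(k,[603,659]),res.std(),np.median(res))
```

```text
120 [ 1 21 23 15  5  3  5  3  4  5  4  4  4  4  4  4  3  3  4  3  3  4  3  3
  2  1  1  1  1  2]
123 [12 53 82 87 79 44  3  4  3  4  4  3  4  2  4  3  2  3  2  3  3  3  2  3
 17 33 43 47 50 52]
126 [42 42 52 56 53 37 15  2  1  2  3  2  1  1  2  2  3  4  2  2  3  3  2 11
 23 30 38 41 48 50]
129 [29 36 51 55 47 27 13  2  3  2  4  2  2  2  2  2  3  2  2  2  2  2  1 13
 24 27 29 34 43 40]
132 [28 25 27 27 27 21 12  2  2  1  1  2  4  4  3  1  3  0  2  2  2  2  2 19
 28 27 27 31 40 46]
135 [35 26 25 24 26 22  9  1  3  2  0  2  2  2  2  1  2  3  3  2  2  2  4 19
 16 22 45 49 23 29]
138 [38 33 37 34 24 19  7  0  4  2  2  1  2  3  1  3  2  2  2  1  2  1  5 18
 15 52 70 72 70 49]
141 [29 58 64 62 50 27  5  2  4  3  2  3  2  2  3  3  2  1  3  2  2  3  5 19
 16  8  7  7 11 29]
144 [26 22 25 26 27 17  4  2  2  2  2  4  1  3  3  1  2  1  1  4  2  3  4 20
 26 17 10 10 24 42]
147 [27 27 28 26 28 16  2  2  1  1  1  2  2  1  3  3  1  2  1  3  2  2  6 22
 25 26 27 26 29 32]
150 [24 29 29 29 28 16  2  2  1  2  2  2  3  3  3  1  2  3  1  2  4  1  9 21
 45 60 64 62 55 54]
153 [44 57 60 55 37 17  4  4  2  1  2  2  2  3  2  2  1  1  2  2  1  3  9 23
 29 27 27 26 28 28]
156 [28 41 44 36 25 12  2  2  1  1  1  2  2  1  2  1  2  2  2  2  2  0 12 23
 29 30 29 29 29 26]
159 [ 1  2  4  3  2  1  2  3  2  0  2  1  1  2  3  1  1  3  2  2  2  1  2 10
 13 15 15 13 14 14]
162 [3 2 3 2 1 2 0 1 2 1 3 3 0 1 0 1 2 1 2 2 1 2 2 1 5 3 1 4 2 2]
[ 1  1  2  2  2  2  1  2  2  2  1  1  2  1  2  0  1  9 20 21] [40 30 25 25 25 28 32 39 36 10  3  3  2  1  1  2  2  2  3  1] [61 59 51 30 29 28 27 29 25 16  2  3  3  3  2  1  2  1  3  1]
-0.03629718360292269 [4.53237291 2.49973063] 0.6659069854603474 -0.11503838353857176
-0.042685704263092185 [-47.28134278 -49.67174222] 0.6339373569348364 0.07866503057777408
```

Run:
```python
from ov import *
sh=(576.2,-20.3,-0.04)
for n,b in (('top',(205,105)),('scene',(215,130))):
    c=np.load('cam_'+n+'.npz')
    for a in (1.6,1.65,1.7,1.75,1.8):
        q=(proj(c,S2W([[w,108-222*np.cos(a),99+222*np.sin(a)] for w in (24,48)],sh))+.5-b)*6
        print(n,a,q.round().tolist())
    for a in (.3,.4,.5,.6,.7):
        q=(proj(c,S2W([[36,-98-50*np.sin(a),69+50*np.cos(a)]],sh))+.5-b)*6
        print(n,'bolt',a,q.round().tolist())
overlay('top',sh,None,'ov3t.png',(205,105,335,225),6,1.67,.5)
overlay('scene',sh,None,'ov3s.png',(215,130,315,230),6,1.67,.5)
a=cv2.imread('pics/ov3t.png');b=cv2.imread('pics/ov3s.png')
cv2.imwrite('pics/ov3.png',np.hstack([a[:500,:400],b[:500,:400]]))
```

```text
top 1.6 [[153.0, 208.0], [156.0, 147.0]]
top 1.65 [[125.0, 207.0], [128.0, 147.0]]
top 1.7 [[96.0, 207.0], [99.0, 146.0]]
top 1.75 [[68.0, 207.0], [72.0, 146.0]]
top 1.8 [[41.0, 207.0], [44.0, 147.0]]
top bolt 0.3 [[653.0, 306.0]]
top bolt 0.4 [[662.0, 307.0]]
top bolt 0.5 [[671.0, 308.0]]
top bolt 0.6 [[679.0, 310.0]]
top bolt 0.7 [[686.0, 311.0]]
scene 1.6 [[141.0, 27.0], [123.0, 16.0]]
scene 1.65 [[124.0, 31.0], [107.0, 20.0]]
scene 1.7 [[108.0, 36.0], [91.0, 25.0]]
scene 1.75 [[92.0, 42.0], [75.0, 30.0]]
scene 1.8 [[76.0, 49.0], [59.0, 37.0]]
scene bolt 0.3 [[436.0, 248.0]]
scene bolt 0.4 [[442.0, 249.0]]
scene bolt 0.5 [[447.0, 250.0]]
scene bolt 0.6 [[452.0, 252.0]]
scene bolt 0.7 [[457.0, 255.0]]
```

View pics/ov3.png

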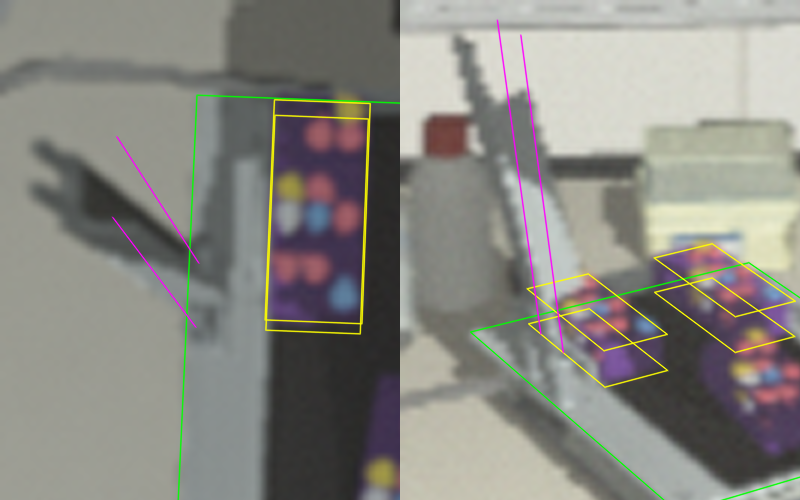

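Run:
```python
from ov import *
c=np.load('cam_top.npz'); im=c['image'].astype(float); s=im.max(2)-im.min(2)
for p,z in (((255,158.9),63),((255,158.9),89),((290,159.3),63),((290,159.3),89)): print(p,z,back(c,*p,z))
print(s[112:130,250].astype(int),s[112:130,253].astype(int),s[112:130,286].astype(int))
print(back(c,250,121,89),back(c,250,121,94))
g=cv2.cvtColor(c['image'],cv2.COLOR_RGB2GRAY)
for col in (255,270,290): print(col,g[205:222,col]); 
for r in (213,214,215): print(r,back(c,270,r,62))
```

```text
(255, 158.9) 63 [607.90695329  34.19667707  63.        ]
(255, 158.9) 89 [602.91546156  34.3009294   89.        ]
(290, 159.3) 63 [606.68719416 -72.38923304  63.        ]
(290, 159.3) 89 [601.72571092 -69.66275683  89.        ]
[ 7  8  7  7  7  6  3  3  4  5  8  6  8  8  9 12 11 12] [ 7  7  7  6  7  5  3  1  8 18 19 19 25 24 24 26 28 25] [ 7  6  6  6  6  6  7  6  1 20 44 43 31 32 38 33 28 29]
[718.46823524  49.31770625  89.        ] [716.94784652  49.26491619  94.        ]
255 [ 53  53  52  54  54  51  56  92 135 140 109 114 110  87  63  57  57]
270 [55 46 44 44 43 42 43 49 72 92 84 72 68 69 68 70 69]
290 [42 42 43 44 39 43 42 42 52 75 90 84 71 69 69 69 64]
213 [443.42242186 -10.8012302   62.        ]
214 [440.42752828 -10.78777637  62.        ]
215 [437.43438982 -10.77433043  62.        ]
```

```bash
cat > mv.py <<'E'
from h import *
from scipy.spatial.transform import Rotation as Ro
SH=(580.5,-20.5,-0.0395)
def w(x,y,z):
    c,s=np.cos(SH[2]),np.sin(SH[2]); return np.array([SH[0]+c*x-s*y,SH[1]+s*x+c*y,z])
def state():
    s=monitor.sense(); q=s['tcp_rot']; return s,Ro.from_quat([q[1],q[2],q[3],q[0]])
def go(target,phi=None):
    "tool down target; phi=world angle of tool y"
    s,R=state(); o=R.inv().apply(np.asarray(target,float)-s['tool_pos'])/1000
    yv=R.apply([0,1,0]); cur=np.arctan2(yv[1],yv[0])
    rot=np.zeros(3)
    if phi is not None:
        x=[np.sin(phi),-np.cos(phi),0]
        best=None
        for k in (0,np.pi):
            p=phi+k; y=np.array([np.cos(p),np.sin(p),0]); z=np.array([0,0,-1.]); x=np.cross(y,z)
            r=(R.inv()*Ro.from_matrix(np.c_[x,y,z])).as_rotvec(degrees=True)
            if best is None or np.linalg.norm(r)<np.linalg.norm(best): best=r
        rot=best
    print('offset',o.round(4).tolist(),'rot',rot.round(2).tolist(),'dist',np.linalg.norm(o).round(3))
def st():
    s,R=state(); print('t',round(s['time_s'],2),'pos',s['tool_pos'].round(1),'F',s['force'].round(1),'gap',round(s['finger_gap'],1),'q',s['q'].round(2))
    c,sn=np.cos(SH[2]),np.sin(SH[2]); d=s['tool_pos']-[SH[0],SH[1],0]; print('shaker frame',[round(c*d[0]+sn*d[1],1),round(-sn*d[0]+c*d[1],1),round(d[2],1)])
E
python3 - <<'E'
from mv import *
st(); go([480.6,-10.3,200],1.396)
E
```

```text
t 1.2 pos [235.  606.  193.7] F [-0.7  0.3  0.1] gap 85.4 q [-1.24  0.47 -0.01  1.6   0.01  1.07 -0.06]
shaker frame [np.float64(-370.0), np.float64(612.4), np.float64(193.7)]
offset [-0.4518, -0.4859, -0.0063] rot [0.0, 0.0, -11.18] dist 0.664
```

Call:
drive_tool(motion=[{"offset": [-0.452, -0.486, -0.006], "rotation": [0, 0, -11.2]}, {"offset": [-0.452, -0.486, -0.006], "rotation": [0, 0, -11.2]}, {"offset": [-0.452, -0.486, -0.006], "rotation": [0, 0, -11.2]}, {"offset": [-0.452, -0.486, -0.006], "rotation": [0, 0, -11.2]}, {"offset": [-0.452, -0.486, -0.006], "rotation": [0, 0, -11.2]}, {"offset": [-0.452, -0.486, -0.006], "rotation": [0, 0, -11.2]}, {"offset": [-0.452, -0.486, -0.006], "rotation": [0, 0, -11.2]}, {"offset": [-0.452, -0.486, -0.006], "rotation": [0, 0, -11.2]}, {"offset": [-0.452, -0.486, -0.006], "rotation": [0, 0, -11.2]}, {"offset": [-0.452, -0.486, -0.006], "rotation": [0, 0, -11.2]}, {"offset": [-0.452, -0.486, -0.006], "rotation": [0, 0, -11.2]}, {"offset": [-0.452, -0.486, -0.006], "rotation": [0, 0, -11.2]}, {"offset": [-0.452, -0.486, -0.006], "rotation": [0, 0, -11.2]}, {"offset": [-0.452, -0.486, -0.006], "rotation": [0, 0, -11.2]}], jaw=1)

```text
time_s: 2.95
tool_pos: [480.4, -9.0, 199.7]
tcp_rot: [-0.0, 0.086, 0.996, 0.0]
force: [-0.2, -0.3, -0.2]
finger_gap: 85.4
```

Run:
```python
from mv import *
st(); 
cap('top','top1.png');cap('scene','scene1.png')
for n in('top','scene'):
    c=np.load(f'cam_{n}.npz'); im=c['image'][:,:,::-1]
    b=(205,105,335,225) if n=='top' else (200,100,330,230)
    cv2.imwrite(f'pics/c1{n}.png',cv2.resize(im[b[1]:b[3],b[0]:b[2]],None,fx=4,fy=4,interpolation=2)[:480])
cv2.imwrite('pics/c1.png',cv2.resize(np.hstack([cv2.imread('pics/c1top.png'),cv2.imread('pics/c1scene.png')]),None,fx=.77,fy=.77))
go([480.6,-10.3,68],1.396)
```

```text
t 2.95 pos [480.4  -9.  199.7] F [-0.2 -0.3 -0.2] gap 85.4 q [-0.36  0.17  0.35  2.02 -0.07  0.97  1.42]
shaker frame [np.float64(-100.5), np.float64(7.6), np.float64(199.7)]
offset [-0.0003, -0.0011, 0.1317] rot [0.02, -0.0, 0.15] dist 0.132
```

View pics/c1.png

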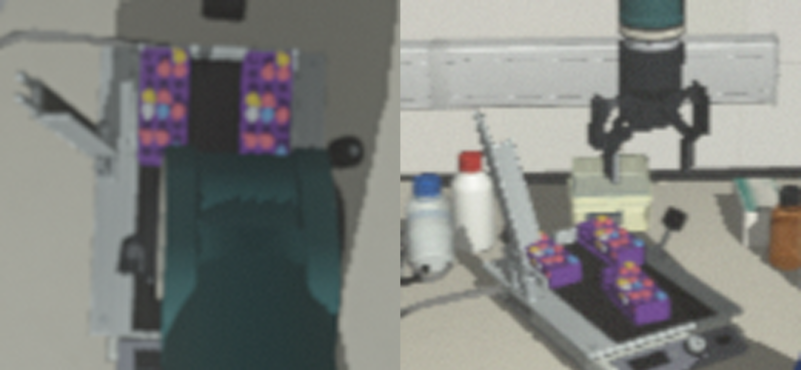

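Call:
drive_tool(motion=[{"offset": [0, -0.001, 0.06], "rotation": [0, 0, 0]}, {"offset": [0, -0.001, 0.1], "rotation": [0, 0, 0]}, {"offset": [0, -0.001, 0.131], "rotation": [0, 0, 0]}, {"offset": [0, -0.001, 0.131], "rotation": [0, 0, 0]}])

```text
time_s: 3.55
tool_pos: [478.6, -11.0, 67.0]
tcp_rot: [-0.002, 0.087, 0.996, -0.001]
force: [-0.5, 0.2, 0.1]
finger_gap: 85.8
```

Call:
drive_tool(motion=[{"offset": [0, 0, 0], "rotation": [0, 0, 0]}, {"offset": [0, 0, 0], "rotation": [0, 0, 0]}, {"offset": [0, 0, 0], "rotation": [0, 0, 0]}, {"offset": [0, 0, 0], "rotation": [0, 0, 0]}, {"offset": [0, 0, 0], "rotation": [0, 0, 0]}, {"offset": [0, 0, 0], "rotation": [0, 0, 0]}], jaw=-1, squeeze=30)

```text
time_s: 4.3
tool_pos: [480.6, -11.5, 68.7]
tcp_rot: [0.0, 0.087, 0.996, 0.0]
force: [-0.4, -0.1, -0.3]
finger_gap: -0.3
```

Run:
```python
from mv import *
st(); s,R=state(); print(R.as_matrix().round(3).tolist())
cap('scene','scene2.png')
c=np.load('cam_scene.npz'); im=c['image'][:,:,::-1]
cv2.imwrite('pics/c2.png',cv2.resize(im[120:240,215:345],None,fx=5,fy=5,interpolation=2))
```

```text
t 4.3 pos [480.6 -11.5  68.7] F [-0.4 -0.1 -0.3] gap -0.3 q [-0.31  0.38  0.31  2.12 -0.18  0.67  1.52]
shaker frame [np.float64(-100.2), np.float64(5.1), np.float64(68.7)]
[[-0.985, 0.174, 0.0], [0.174, 0.985, 0.0], [-0.0, 0.0, -1.0]]
```

View pics/c2.png

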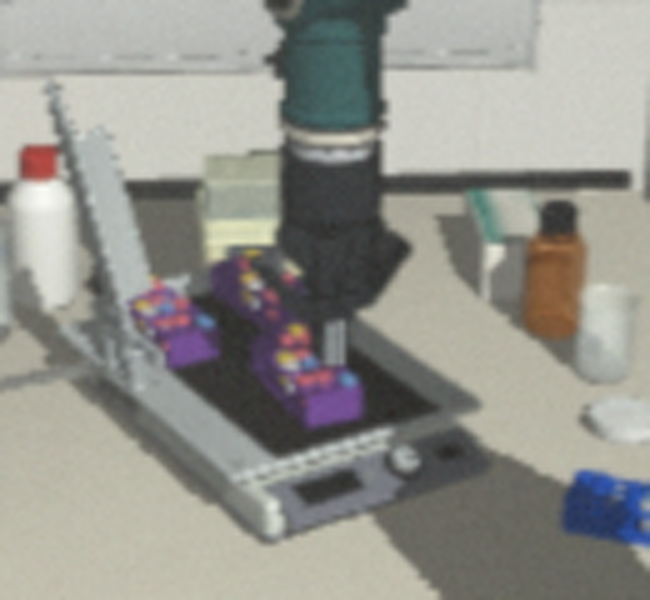

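Run:
```python
from mv import *
c=np.load('cam_scene.npz')
for X in ([480.6,-11.5,68.7],[480.6,-11.5,140],[521,-18,75],[580.5,-20.5,62]): print(X,((proj(c,X)+.5-[215,120])*5).round(), proj(c,X).round(1))
t=cap('top','top2.png')
print(proj(t,[480.6,-11.5,68.7]))
print(c['R'].tolist(),c['t'])
```

```text
[480.6, -11.5, 68.7] [[327. 407.]] [[279.9 200.9]]
[480.6, -11.5, 140] [[328. 323.]] [[280.1 184.1]]
[521, -18, 75] [[305. 377.]] [[275.4 194.9]]
[580.5, -20.5, 62] [[266. 362.]] [[267.6 191.9]]
[[270.28156248 200.47543617]]
[[-0.538342020466829, -0.8427158207565116, -0.004232546086099629], [-0.38010316739226857, 0.24729316372429228, -0.8912730632716303], [0.7521365907453628, -0.47820093749584897, -0.4534472540880953]] [ 309.72877214  283.05193673 1273.42723373]
```

View pics/top2.png

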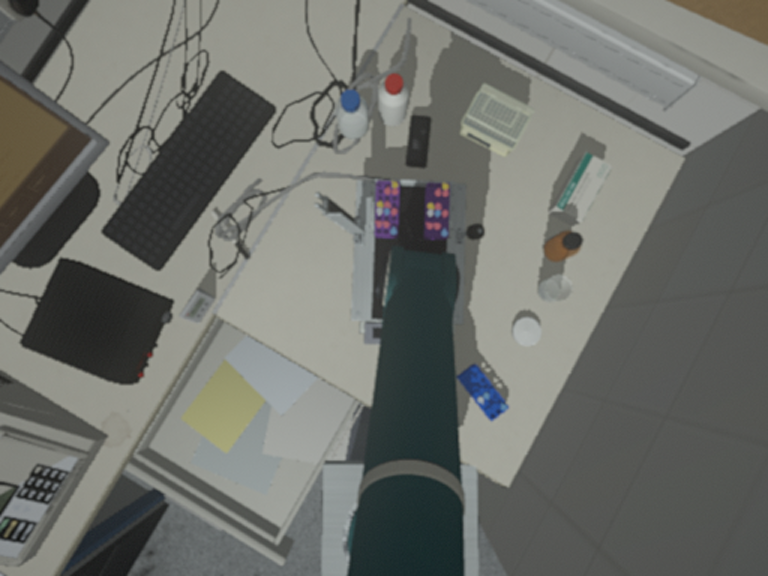

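View pics/scene2.png

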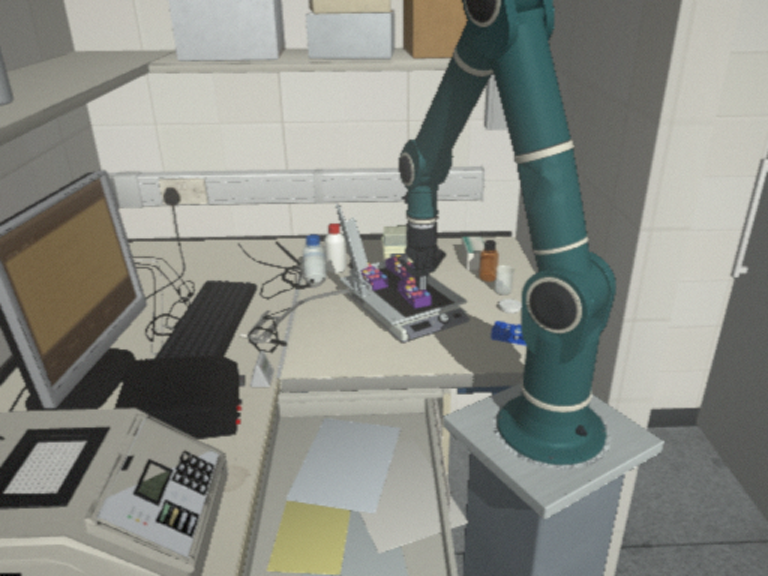

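Run:
```python
from ov import *
overlay('scene',(580.5,-20.5,-.0395),(522,-17.6,-.175),'ov4.png',(255,155,315,215),10,None,.4)
c=np.load('cam_scene.npz'); o=cv2.imread('pics/ov4.png')
q=(proj(c,[[480.6,-11.5,z] for z in (68.7,80,100,120,140)])+.5-[255,155])*10
for p in q: cv2.circle(o,tuple(int(v) for v in p),3,(0,0,255),-1)
cv2.imwrite('pics/ov4.png',o)
```

```text
(no output)
```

View pics/ov4.png

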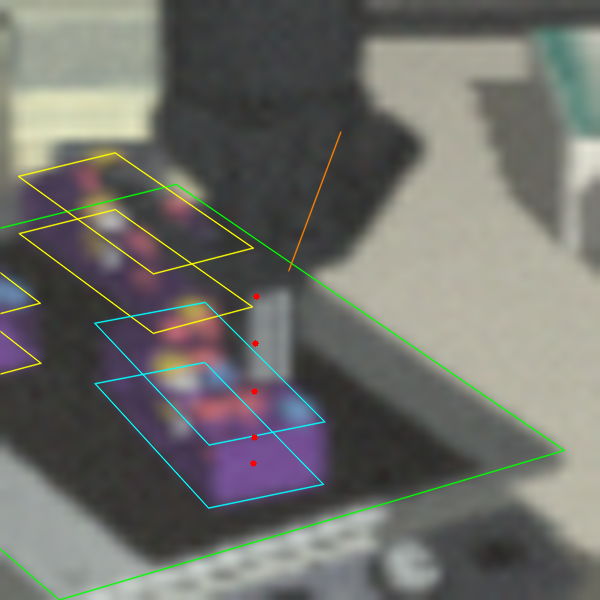

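Call:
drive_tool(motion=[{"offset": [0, 0, -0.02], "rotation": [0, 0, 0]}, {"offset": [0, 0, -0.04], "rotation": [0, 0, 0]}, {"offset": [0, 0, -0.04], "rotation": [0, 0, 0]}])

```text
time_s: 4.78
tool_pos: [481.7, -11.4, 109.8]
tcp_rot: [0.001, 0.087, 0.996, 0.0]
force: [-0.0, 0.6, 0.1]
finger_gap: 0.3
```

Run:
```python
from mv import *
from ov import overlay
st(); s,R=state()
cap('scene','scene3.png')
overlay('scene',(580.5,-20.5,-.0395),(522,-17.6,-.175),'ov5.png',(245,145,315,215),8,None,.4)
c=np.load('cam_scene.npz'); o=cv2.imread('pics/ov5.png')
q=(proj(c,[s['tool_pos']+[0,0,z] for z in (0,20,40,60,80)])+.5-[245,145])*8
for p in q: cv2.circle(o,tuple(int(v) for v in p),3,(0,0,255),-1)
cv2.imwrite('pics/ov5.png',o)
```

```text
t 4.78 pos [481.7 -11.4 109.8] F [-0.   0.6  0.1] gap 0.3 q [-0.33  0.3   0.34  2.1  -0.14  0.76  1.49]
shaker frame [np.float64(-99.1), np.float64(5.2), np.float64(109.8)]
```

View pics/ov5.png

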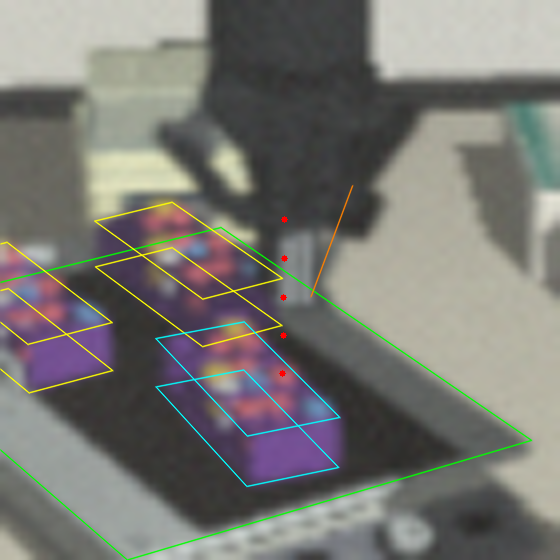

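Run:
```python
from mv import *
c=np.load('cam_scene.npz')
o=cv2.imread('pics/scene0.png')
y=np.array([.361,.932,0])
for k in (-42,0,42):
  for z in (194,207,226,267):
    p=proj(c,np.array([235,606,0])+y*k+[0,0,z])[0]; q=(p+.5)*1.5; cv2.circle(o,tuple(int(v) for v in q),1,(0,0,255),-1)
a=cv2.resize(o[250:400,110:280],None,fx=4,fy=4,interpolation=2)
cv2.imwrite('pics/ov6.png',a[:600])
o=cv2.imread('pics/scene1.png')
y=np.array([.174,.985,0])
for k in (-42,0,42):
  for z in (200,213,232,273):
    p=proj(c,np.array([480.4,-9,0])+y*k+[0,0,z])[0]; q=(p+.5)*1.5; cv2.circle(o,tuple(int(v) for v in q),1,(0,0,255),-1)
cv2.imwrite('pics/ov7.png',cv2.resize(o[160:310,350:520],None,fx=4,fy=4,interpolation=2))
```

```text
(no output)
```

View pics/ov6.png

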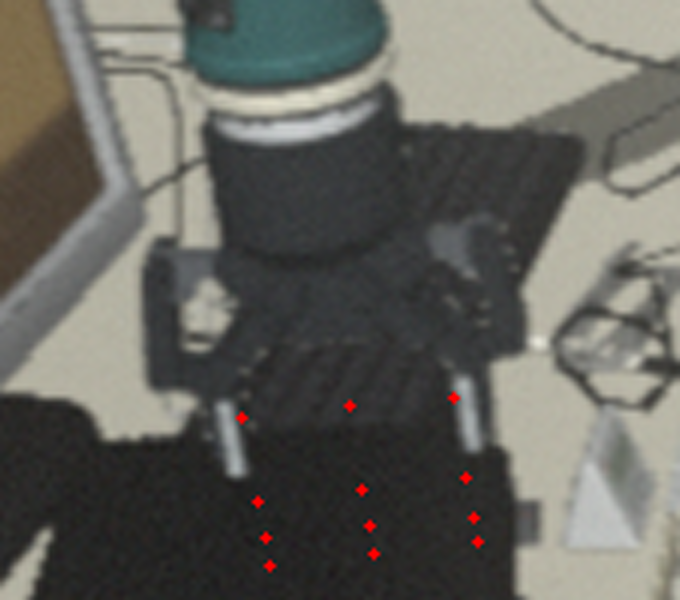

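View pics/ov7.png

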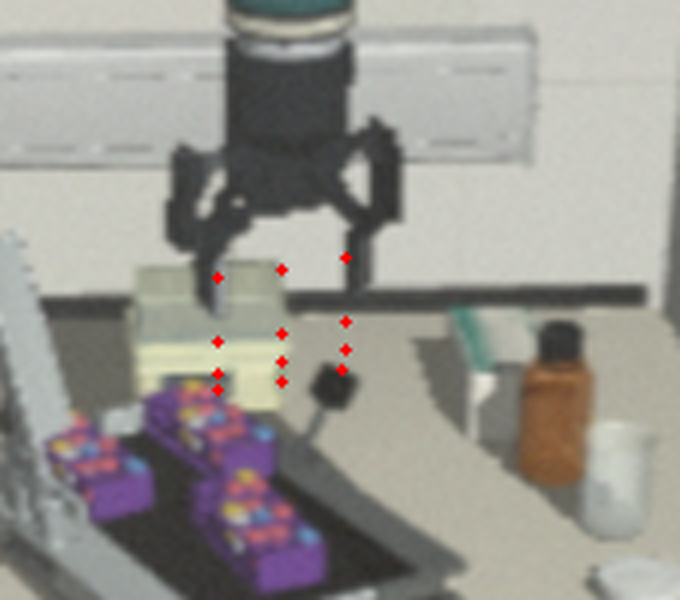

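Call:
drive_tool(motion=[{"offset": [0, 0, 0], "rotation": [0, 0, 0]}, {"offset": [0, 0, 0], "rotation": [0, 0, 0]}, {"offset": [0, 0, 0], "rotation": [0, 0, 0]}, {"offset": [0, 0, 0], "rotation": [0, 0, 0]}, {"offset": [0, 0, 0], "rotation": [0, 0, 0]}, {"offset": [0, 0, 0.03], "rotation": [0, 0, 0]}, {"offset": [0, 0, 0.05], "rotation": [0, 0, 0]}, {"offset": [0, 0, 0.06], "rotation": [0, 0, 0]}, {"offset": [0, 0, 0.06], "rotation": [0, 0, 0]}], jaw=1)

```text
time_s: 5.95
tool_pos: [480.3, -11.6, 48.3]
tcp_rot: [-0.0, 0.087, 0.996, -0.0]
force: [0.6, 0.2, 0.8]
finger_gap: 85.5
```

Run:
```python
from mv import *
st()
c=cap('scene','scene4.png')
im=c['image'][:,:,::-1]
cv2.imwrite('pics/c4.png',cv2.resize(im[130:220,235:325],None,fx=6.5,fy=6.5,interpolation=2))
```

```text
t 5.95 pos [480.3 -11.6  48.3] F [0.6 0.2 0.8] gap 85.5 q [-0.3   0.41  0.3   2.13 -0.21  0.62  1.54]
shaker frame [np.float64(-100.5), np.float64(5.0), np.float64(48.3)]
```

View pics/c4.png

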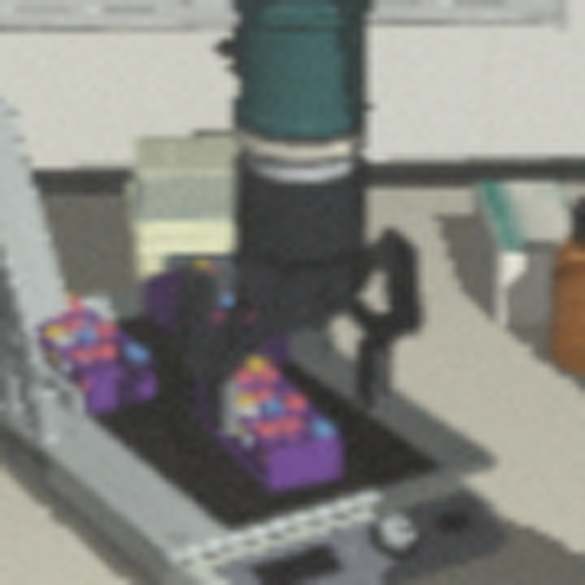

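Call:
drive_tool(motion=[{"offset": [0, 0, 0.01], "rotation": [0, 0, 0]}, {"offset": [0, 0, 0.015], "rotation": [0, 0, 0]}, {"offset": [0, 0, 0.015], "rotation": [0, 0, 0]}])

```text
time_s: 6.38
tool_pos: [480.2, -11.5, 33.4]
tcp_rot: [-0.0, 0.087, 0.996, -0.0]
force: [-1.6, -0.0, -0.4]
finger_gap: 85.8
```

Call:
drive_tool(motion=[{"offset": [0, 0, 0], "rotation": [0, 0, 0]}, {"offset": [0, 0, 0], "rotation": [0, 0, 0]}, {"offset": [0, 0, 0], "rotation": [0, 0, 0]}, {"offset": [0, 0, 0], "rotation": [0, 0, 0]}, {"offset": [0, 0, 0], "rotation": [0, 0, 0]}], jaw=-1, squeeze=25)

```text
time_s: 7.0
tool_pos: [480.7, -11.4, 34.1]
tcp_rot: [0.0, 0.087, 0.996, 0.0]
force: [-2.0, 1.0, 5.1]
finger_gap: 47.1
```

Run:
```python
from mv import *
st()
c=cap('scene','scene5.png')
im=c['image'][:,:,::-1]
cv2.imwrite('pics/c5.png',cv2.resize(im[130:220,235:325],None,fx=6.5,fy=6.5,interpolation=2))
```

```text
t 7.0 pos [480.7 -11.4  34.1] F [-2.   1.   5.1] gap 47.1 q [-0.29  0.44  0.29  2.14 -0.22  0.59  1.56]
shaker frame [np.float64(-100.0), np.float64(5.2), np.float64(34.1)]
```

View pics/c5.png

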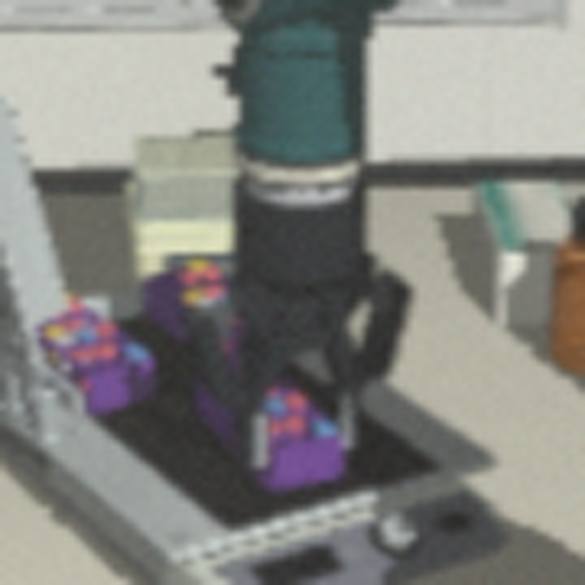

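Run:
```python
from mv import *
go(w(-98,0,36),np.pi/2+SH[2])
```

```text
offset [-0.0027, -0.0049, -0.0019] rot [0.02, 0.03, -7.72] dist 0.006
```

Call:
drive_tool(motion=[{"offset": [0, 0, -0.002], "rotation": [0, 0, 0]}, {"offset": [-0.001, -0.002, -0.0025], "rotation": [0, 0, -3]}, {"offset": [-0.0027, -0.0049, -0.0025], "rotation": [0, 0, -6]}, {"offset": [-0.0027, -0.0049, -0.0025], "rotation": [0, 0, -7.7]}, {"offset": [-0.0027, -0.0049, -0.0025], "rotation": [0, 0, -7.7]}])

```text
time_s: 7.68
tool_pos: [482.2, -16.7, 36.1]
tcp_rot: [-0.0, 0.02, 1.0, 0.0]
force: [0.3, 0.3, -0.5]
finger_gap: 46.9
```

Run:
```python
from mv import *
from ov import overlay
st(); s,R=state(); print(np.arctan2(*R.as_matrix()[[1,0],1])-np.pi/2)
for n in ('scene','top'):
    c=cap(n,n+'6.png')
# predicted rack pose: centre 42 ahead of TCP
p=s['tool_pos']; sh=SH
rk=(p[0]+42*np.cos(SH[2]),p[1]+42*np.sin(SH[2]),SH[2])
overlay('scene',sh,rk,'o6s.png',(240,150,300,210),10)
overlay('top',sh,rk,'o6t.png',(230,110,310,180),9)
```

```text
t 7.67 pos [482.2 -16.7  36.1] F [ 0.3  0.3 -0.5] gap 46.9 q [-0.25  0.44  0.26  2.13 -0.19  0.59  1.68]
shaker frame [np.float64(-98.4), np.float64(-0.0), np.float64(36.1)]
-0.04041868714767238
```

View pics/o6s.png

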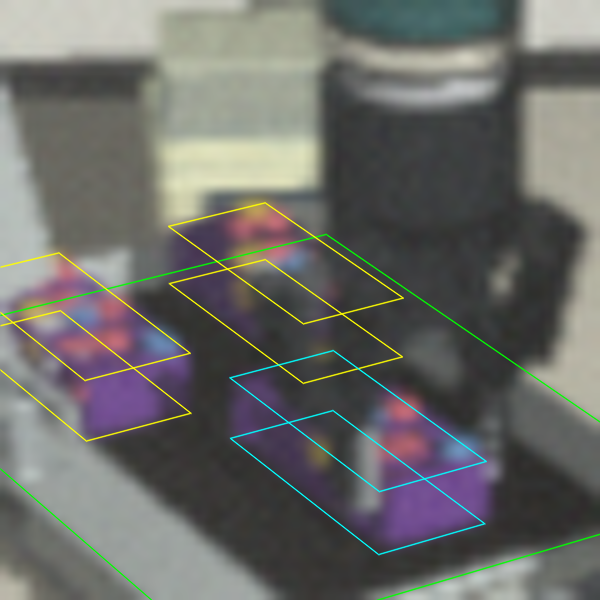

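View pics/o6t.png

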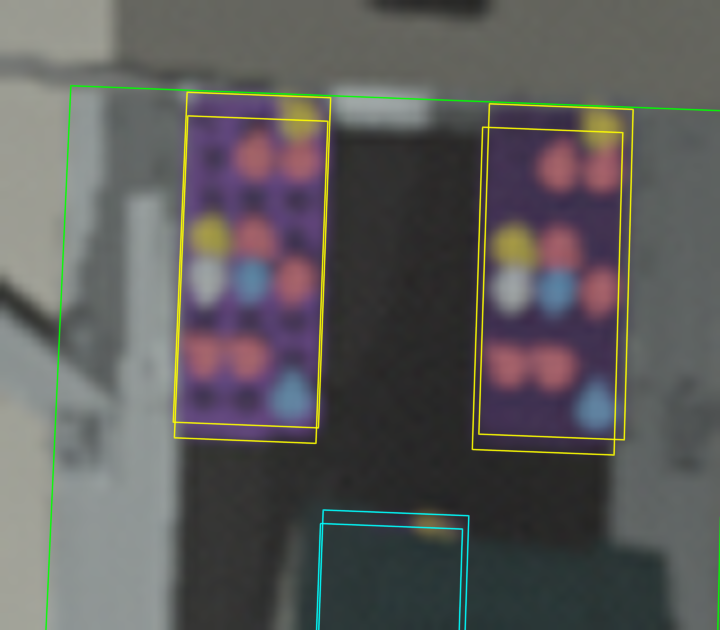

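Run:
```python
from mv import *
c=np.load('cam_top.npz'); im=c['image'].astype(float)
ye=np.clip(np.minimum(im[:,:,0],im[:,:,1])-im[:,:,2]-20,0,None)
for r0,r1,c0,c1 in ((119,126,258,268),(119,127,292,303),(165,171,273,285)):
    s=ye[r0:r1,c0:c1]; print(s.astype(int)); rr,cc=np.mgrid[r0:r1,c0:c1]; print((s*cc).sum()/s.sum(),(s*rr).sum()/s.sum())
im8=c['image'][:,:,::-1]; cv2.imwrite('pics/z6.png',cv2.resize(im8[155:180,255:300],None,fx=16,fy=16,interpolation=0))
```

```text
[[ 0  0  0  0  0  0  0  0  0  0]
 [ 0  0  0  0  0  0  0  0  0  0]
 [ 0  0  0  4 26 28  7  0  0  0]
 [ 0  0  0  0 45 55 36  0  0  0]
 [ 0  0  0  4 49 59 43  0  0  0]
 [ 0  0  0  0 34 40 18  0  0  0]
 [ 0  0  0  0  0  0  0  0  0  0]]
262.85267857142856 122.61160714285714
[[ 0  0  0  0  0  0  0  0  0  0  0]
 [ 0  0  0  0  0  0  0  0  0  0  0]
 [ 0  0  0  0  0  0  0  0  0  0  0]
 [ 0  0  0 19 27 14  0  0  0  0  0]
 [ 0  0  0 40 55 51 27  0  0  0  0]
 [ 0  0  0 42 60 58 37  0  0  0  0]
 [ 0  0  0 28 46 38 18  0  0  0  0]
 [ 0  0  0  0  6  0  0  0  0  0  0]]
296.3462897526502 123.73321554770318
[[ 0  0  0  0  0  0  0  0  0  0  0  0]
 [ 0  0  0  0  0  0  0  0  0  0  0  0]
 [ 0  0  0  0 12  0  0  0  0  0  0  0]
 [ 0  0  0  2 20 10  0  0  0  0  0  0]
 [ 0  0  0  0  0  0  0  0  0  0  0  0]
 [ 0  0  0  0  0  0  0  0  0  0  0  0]]
277.1818181818182 167.72727272727272
```

View pics/z6.png

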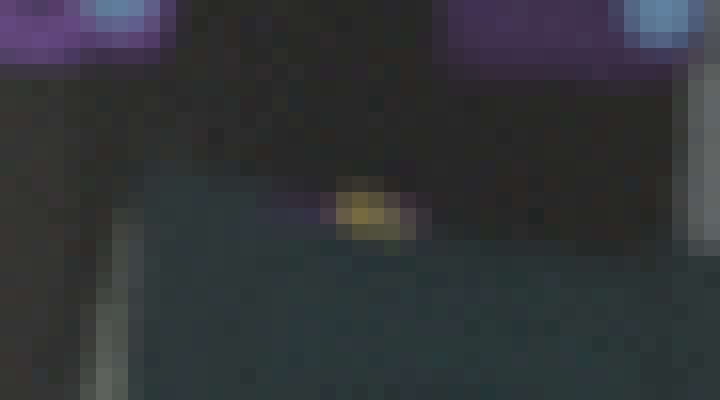

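Run:
```python
from mv import *
c=np.load('cam_top.npz'); print(c['image'][165:172,270:284].tolist()[2:5])
def S(X):
    cc,s=np.cos(SH[2]),np.sin(SH[2]); d=X-[SH[0],SH[1],0]; return np.round([cc*d[0]+s*d[1],-s*d[0]+cc*d[1]],1)
for u,v,z in ((262.85,122.6,94),(296.35,123.7,94),(277.3,167.8,96),(278,168,96)): print(S(back(c,u,v,z)))
```

```text
[[[45, 54, 55], [47, 49, 54], [48, 46, 56], [47, 43, 55], [47, 42, 56], [57, 51, 57], [84, 76, 56], [95, 87, 55], [87, 78, 58], [70, 62, 56], [54, 48, 52], [43, 41, 46], [41, 38, 40], [39, 40, 39]], [[46, 55, 57], [50, 53, 63], [50, 50, 64], [51, 51, 65], [51, 48, 67], [67, 60, 69], [103, 92, 70], [117, 107, 67], [111, 101, 71], [94, 85, 71], [73, 65, 67], [53, 49, 55], [39, 39, 41], [37, 38, 38]], [[46, 56, 58], [45, 54, 58], [47, 53, 58], [46, 54, 57], [46, 54, 58], [47, 54, 57], [63, 65, 56], [78, 78, 59], [79, 80, 60], [81, 81, 63], [72, 71, 63], [52, 52, 55], [41, 44, 45], [41, 42, 42]]]
[130.2  36.5]
[130.8 -63.6]
[ -5.1 -11. ]
[ -5.6 -13.1]
```

Call:
drive_tool(motion=[{"offset": [0, -0.0012, 0], "rotation": [0, 0, 0]}, {"offset": [-0.01, -0.0012, 0], "rotation": [0, 0, 0]}, {"offset": [-0.02, -0.0012, 0], "rotation": [0, 0, 0]}, {"offset": [-0.03, -0.0012, 0], "rotation": [0, 0, 0]}, {"offset": [-0.038, -0.0012, 0], "rotation": [0, 0, 0]}, {"offset": [-0.045, -0.0012, 0], "rotation": [0, 0, 0]}, {"offset": [-0.045, -0.0012, 0], "rotation": [0, 0, 0]}])

```text
time_s: 8.65
tool_pos: [527.7, -19.8, 36.1]
tcp_rot: [0.0, 0.02, 1.0, -0.0]
force: [-0.1, 0.7, -0.4]
finger_gap: 47.1
```

Run:
```python
from mv import *
from ov import overlay
st(); s,R=state()
for n in ('scene','top'):
    c=cap(n,n+'7.png')
p=s['tool_pos']
rk=(p[0]+45.5*np.cos(SH[2]),p[1]+45.5*np.sin(SH[2]),SH[2])
overlay('scene',SH,rk,'o7s.png',(240,150,300,210),10)
overlay('top',SH,rk,'o7t.png',(230,110,310,180),9)
```

```text
t 8.65 pos [527.7 -19.8  36.1] F [-0.1  0.7 -0.4] gap 47.1 q [-0.23  0.49  0.26  2.03 -0.2   0.64  1.69]
shaker frame [np.float64(-52.8), np.float64(-1.4), np.float64(36.1)]
```

View pics/o7s.png

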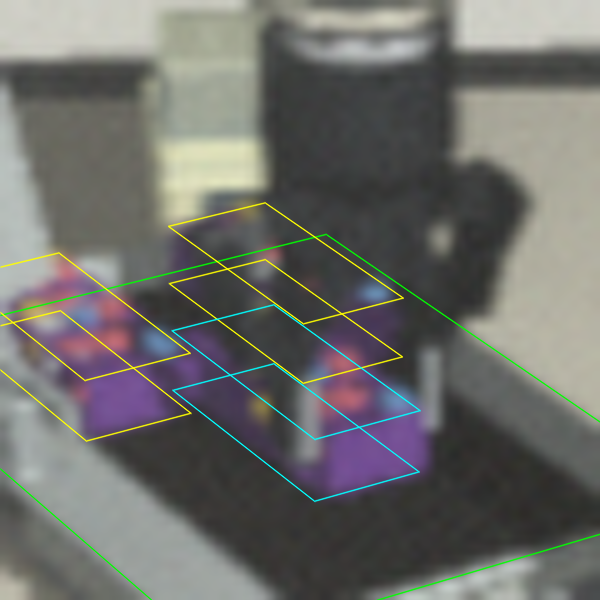

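View pics/o7t.png

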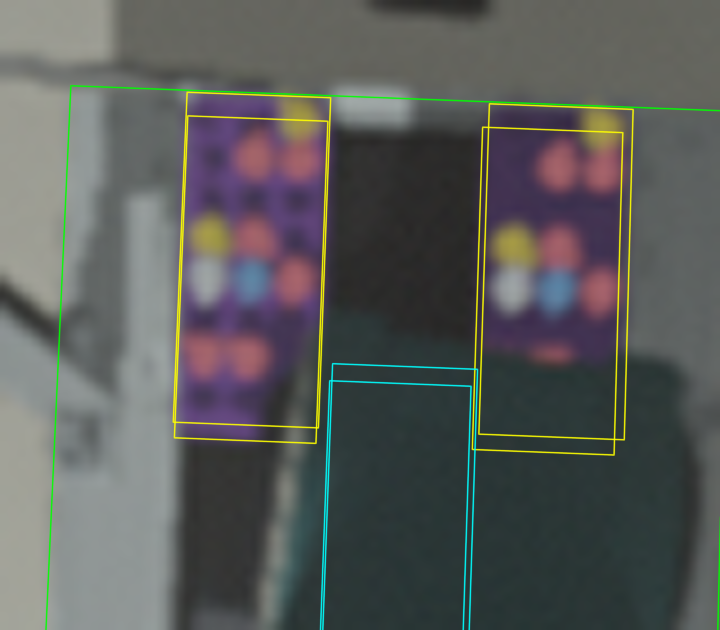

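Call:
drive_tool(motion=[{"offset": [-0.008, 0, 0], "rotation": [0, 0, 0]}, {"offset": [-0.016, 0, 0], "rotation": [0, 0, 0]}, {"offset": [-0.024, 0, 0], "rotation": [0, 0, 0]}, {"offset": [-0.032, 0, 0], "rotation": [0, 0, 0]}, {"offset": [-0.04, 0, 0], "rotation": [0, 0, 0]}, {"offset": [-0.048, 0, 0], "rotation": [0, 0, 0]}, {"offset": [-0.055, 0, 0], "rotation": [0, 0, 0]}, {"offset": [-0.055, 0, 0], "rotation": [0, 0, 0]}])

```text
time_s: 9.75
tool_pos: [582.8, -22.0, 36.2]
tcp_rot: [0.0, 0.02, 1.0, -0.0]
force: [-0.7, -0.5, -0.1]
finger_gap: 47.0
```

Run:
```python
from mv import *
from ov import overlay
st(); s,R=state()
for n in ('scene','top'):
    c=cap(n,n+'8.png')
p=s['tool_pos']
rk=(p[0]+43*np.cos(SH[2]),p[1]+43*np.sin(SH[2]),SH[2])
overlay('scene',SH,rk,'o8s.png',(240,150,300,210),10)
overlay('top',SH,rk,'o8t.png',(230,110,310,180),9)
```

```text
t 9.75 pos [582.8 -22.   36.2] F [-0.7 -0.5 -0.1] gap 47.0 q [-0.22  0.57  0.25  1.89 -0.21  0.71  1.69]
shaker frame [np.float64(2.3), np.float64(-1.4), np.float64(36.2)]
```

View pics/o8s.png

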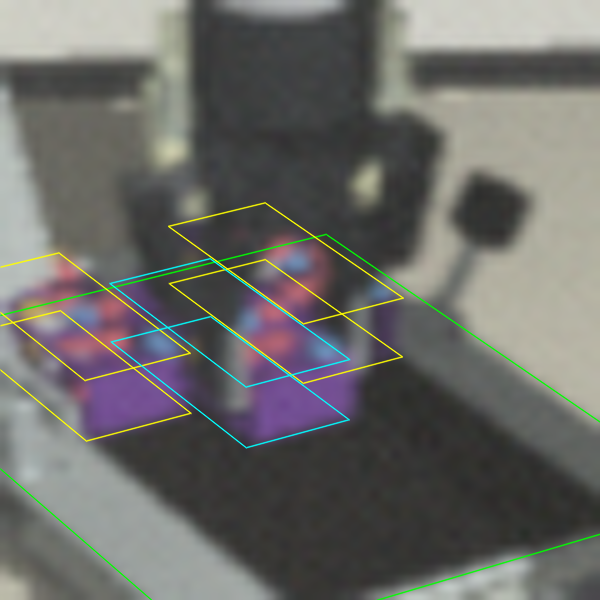

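View pics/o8t.png

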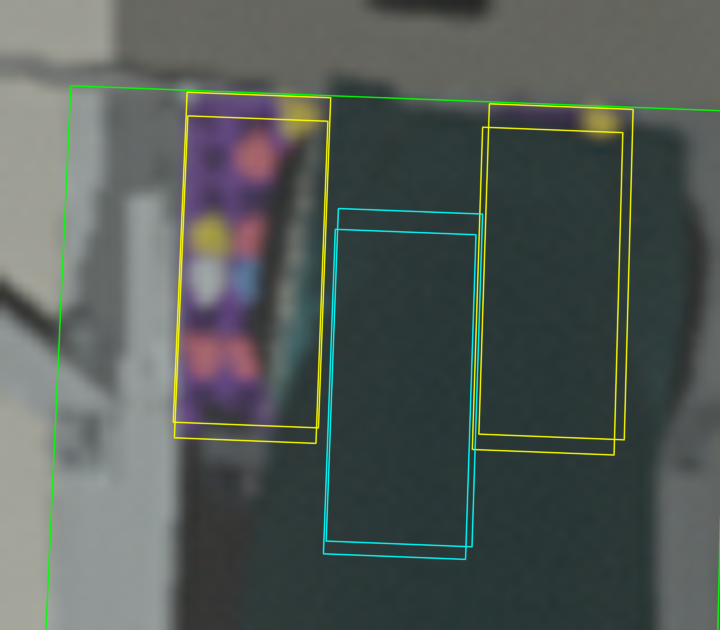

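Call:
drive_tool(motion=[{"offset": [0, 0, 0.0015], "rotation": [0, 0, 0]}, {"offset": [0, 0, 0.0025], "rotation": [0, 0, 0]}, {"offset": [0, 0, 0.0025], "rotation": [0, 0, 0]}])

```text
time_s: 10.22
tool_pos: [581.9, -21.9, 34.2]
tcp_rot: [-0.0, 0.02, 1.0, 0.0]
force: [-2.7, 0.5, 4.9]
finger_gap: 47.0
```

Call:
drive_tool(motion=[{"offset": [0, 0, 0], "rotation": [0, 0, 0]}, {"offset": [0, 0, 0], "rotation": [0, 0, 0]}, {"offset": [0, 0, 0], "rotation": [0, 0, 0]}, {"offset": [0, 0, -0.03], "rotation": [0, 0, 0]}, {"offset": [0, 0, -0.06], "rotation": [0, 0, 0]}, {"offset": [0.02, 0.001, -0.065], "rotation": [0, 0, 0]}, {"offset": [0.045, 0.001, -0.065], "rotation": [0, 0, 0]}, {"offset": [0.045, 0.001, -0.065], "rotation": [0, 0, 0]}], jaw=0.5)

```text
time_s: 11.22
tool_pos: [536.0, -19.0, 98.8]
tcp_rot: [-0.0, 0.02, 1.0, 0.0]
force: [0.1, 1.1, -0.0]
finger_gap: 64.6
```

Call:
drive_tool(motion=[{"offset": [0, 0, 0], "rotation": [0, 0, 0]}, {"offset": [0, 0, 0], "rotation": [0, 0, 0]}, {"offset": [0, 0, 0], "rotation": [0, 0, 0]}, {"offset": [0, 0, 0], "rotation": [0, 0, 0]}, {"offset": [0, 0, 0.03], "rotation": [0, 0, 0]}, {"offset": [0, 0, 0.055], "rotation": [0, 0, 0]}, {"offset": [0, 0, 0.065], "rotation": [0, 0, 0]}, {"offset": [0, 0, 0.065], "rotation": [0, 0, 0]}], jaw=-1)

```text
time_s: 12.22
tool_pos: [537.1, -19.2, 33.3]
tcp_rot: [-0.001, 0.02, 1.0, -0.0]
force: [-0.2, -0.4, -0.5]
finger_gap: -0.1
```

Run:
```python
from mv import *
from ov import overlay
st(); s,R=state()
for n in ('scene','top'):
    c=cap(n,n+'9.png')
rk=(SH[0]+45.3*np.cos(SH[2]),SH[1]-1.4+45.3*np.sin(SH[2]),SH[2])
overlay('scene',SH,None,'o9s.png',(235,140,305,210),8)
overlay('top',SH,rk,'o9t.png',(230,110,310,180),9)
```

```text
t 12.22 pos [537.1 -19.2  33.3] F [-0.2 -0.4 -0.5] gap -0.1 q [-0.23  0.51  0.25  2.   -0.21  0.65  1.69]
shaker frame [np.float64(-43.4), np.float64(-0.5), np.float64(33.3)]
```

View pics/o9s.png

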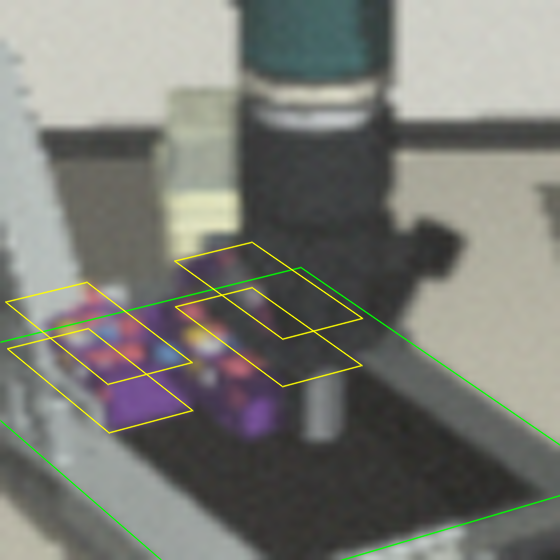

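View pics/o9t.png

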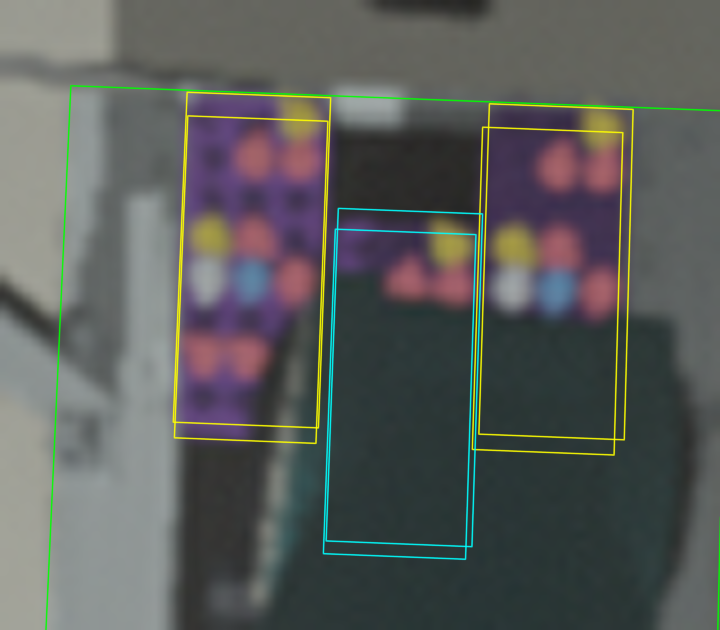

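Call:
drive_tool(motion=[{"offset": [-0.007, 0, 0], "rotation": [0, 0, 0]}, {"offset": [-0.013, 0, 0], "rotation": [0, 0, 0]}, {"offset": [-0.019, 0, 0], "rotation": [0, 0, 0]}, {"offset": [-0.025, 0, 0], "rotation": [0, 0, 0]}, {"offset": [-0.031, 0, 0], "rotation": [0, 0, 0]}, {"offset": [-0.037, 0, 0], "rotation": [0, 0, 0]}, {"offset": [-0.043, 0, 0], "rotation": [0, 0, 0]}, {"offset": [-0.049, 0, 0], "rotation": [0, 0, 0]}, {"offset": [-0.053, 0, 0], "rotation": [0, 0, 0]}, {"offset": [-0.053, 0, 0], "rotation": [0, 0, 0]}])

```text
time_s: 13.58
tool_pos: [590.7, -21.4, 33.7]
tcp_rot: [0.0, 0.02, 1.0, -0.0]
force: [-0.2, -0.2, -0.3]
finger_gap: -0.3
```

Run:
```python
from mv import *
from ov import overlay
st(); s,R=state()
for n in ('scene','top'):
    c=cap(n,n+'10.png')
overlay('scene',SH,None,'o10s.png',(235,140,305,210),8)
overlay('top',SH,None,'o10t.png',(230,110,310,180),9)
```

```text
t 13.57 pos [590.7 -21.4  33.7] F [-0.2 -0.2 -0.3] gap -0.3 q [-0.22  0.58  0.25  1.87 -0.21  0.71  1.69]
shaker frame [np.float64(10.2), np.float64(-0.5), np.float64(33.7)]
```

View pics/o10s.png

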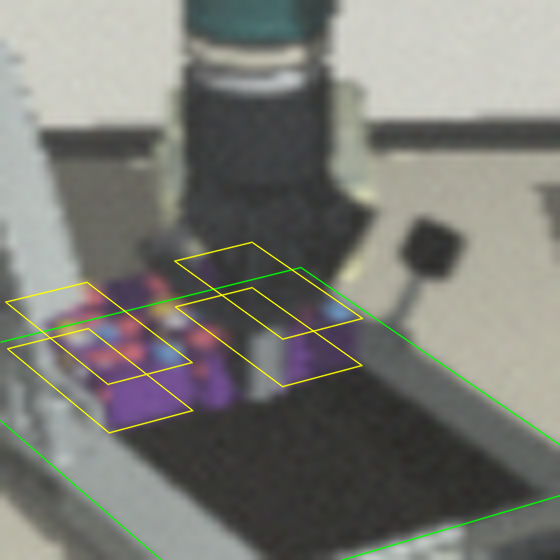

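View pics/o10t.png

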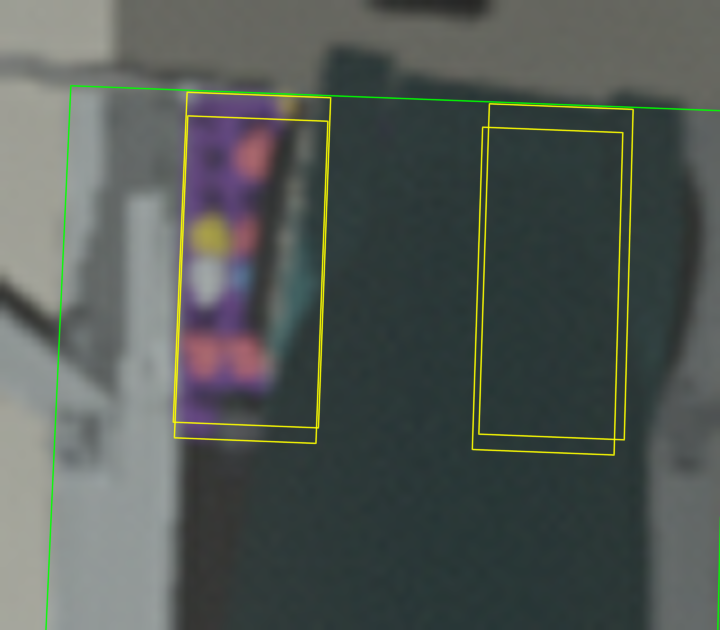

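Call:
drive_tool(motion=[{"offset": [-0.0015, 0, 0], "rotation": [0, 0, 0]}, {"offset": [-0.003, 0, 0], "rotation": [0, 0, 0]}, {"offset": [-0.004, 0, 0], "rotation": [0, 0, 0]}, {"offset": [-0.004, 0, 0], "rotation": [0, 0, 0]}])

```text
time_s: 14.18
tool_pos: [594.4, -21.4, 33.7]
tcp_rot: [0.0, 0.02, 1.0, 0.0]
force: [0.5, -1.1, 0.3]
finger_gap: -0.3
```

Call:
drive_tool(motion=[{"offset": [-0.001, 0, 0], "rotation": [0, 0, 0]}, {"offset": [-0.0015, 0, 0], "rotation": [0, 0, 0]}, {"offset": [-0.0015, 0, 0], "rotation": [0, 0, 0]}])

```text
time_s: 14.55
tool_pos: [595.8, -21.5, 33.7]
tcp_rot: [0.0, 0.02, 1.0, -0.0]
force: [-0.8, -0.4, 0.3]
finger_gap: -0.0
```

Call:
drive_tool(motion=[{"offset": [-0.001, 0, 0], "rotation": [0, 0, 0]}, {"offset": [-0.001, 0, 0], "rotation": [0, 0, 0]}])

```text
time_s: 14.8
tool_pos: [596.9, -21.5, 33.7]
tcp_rot: [0.0, 0.02, 1.0, -0.0]
force: [-0.1, 1.6, 0.0]
finger_gap: -0.0
```

Call:
drive_tool(motion=[{"offset": [-0.001, 0, 0], "rotation": [0, 0, 0]}, {"offset": [-0.001, 0, 0], "rotation": [0, 0, 0]}])

```text
time_s: 15.05
tool_pos: [596.9, -21.5, 33.5]
tcp_rot: [-0.001, 0.02, 1.0, 0.0]
force: [-3.1, 0.1, 2.5]
finger_gap: 0.3
```

Call:
drive_tool(motion=[{"offset": [-0.001, 0, 0], "rotation": [0, 0, 0]}, {"offset": [-0.001, 0, 0], "rotation": [0, 0, 0]}])

```text
time_s: 15.3
tool_pos: [596.9, -21.5, 33.5]
tcp_rot: [-0.002, 0.02, 1.0, 0.0]
force: [-5.9, 0.5, 4.9]
finger_gap: -0.1
```

Run:
```python
from mv import *
from ov import overlay
st()
c=cap('scene','scene11.png')
overlay('scene',SH,None,'o11s.png',(235,150,295,205),11)
```

```text
t 15.3 pos [596.9 -21.5  33.5] F [-5.9  0.5  4.9] gap -0.1 q [-0.21  0.59  0.25  1.85 -0.21  0.73  1.69]
shaker frame [np.float64(16.5), np.float64(-0.4), np.float64(33.5)]
```

View pics/o11s.png

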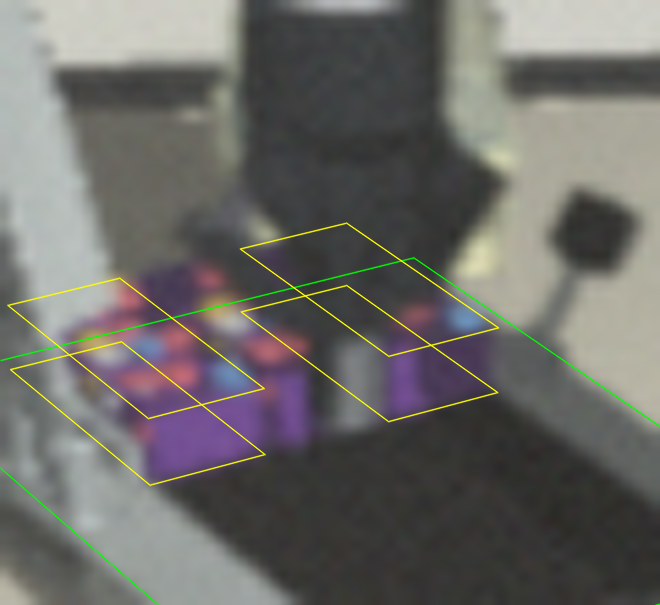

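Call:
drive_tool(motion=[{"offset": [0.01, 0, 0], "rotation": [0, 0, 0]}, {"offset": [0.03, 0, 0], "rotation": [0, 0, 0]}, {"offset": [0.06, 0, -0.03], "rotation": [0, 0, 0]}, {"offset": [0.08, 0, -0.08], "rotation": [0, 0, 0]}, {"offset": [0.08, 0, -0.13], "rotation": [0, 0, 0]}, {"offset": [0.08, 0, -0.18], "rotation": [0, 0, 0]}, {"offset": [0.08, 0.03, -0.204], "rotation": [0, 0, 0]}, {"offset": [0.08, 0.08, -0.204], "rotation": [0, 0, 0]}, {"offset": [0.08, 0.13, -0.204], "rotation": [0, 0, 0]}, {"offset": [0.08, 0.18, -0.204], "rotation": [0, 0, 0]}, {"offset": [0.08, 0.215, -0.204], "rotation": [0, 0, 0]}, {"offset": [0.08, 0.215, -0.204], "rotation": [0, 0, 0]}])

```text
time_s: 16.85
tool_pos: [527.0, 200.1, 237.4]
tcp_rot: [0.0, 0.017, 1.0, 0.001]
force: [-0.6, -0.3, -0.2]
finger_gap: 0.2
```

Run:
```python
from mv import *
from ov import overlay
st()
rk=(SH[0]+83*np.cos(SH[2]),SH[1]+83*np.sin(SH[2]),SH[2])
for n in ('scene','top'): cap(n,n+'12.png')
overlay('scene',SH,rk,'o12s.png',(190,80,310,200),5,1.82,.45)
overlay('top',SH,rk,'o12t.png',(205,105,320,195),6,1.82,.45)
```

```text
t 16.85 pos [527.  200.1 237.4] F [-0.6 -0.3 -0.2] gap 0.2 q [-0.59  0.28  0.2   1.78 -0.06  1.09  1.17]
shaker frame [np.float64(-62.2), np.float64(218.3), np.float64(237.4)]
```

View pics/o12s.png

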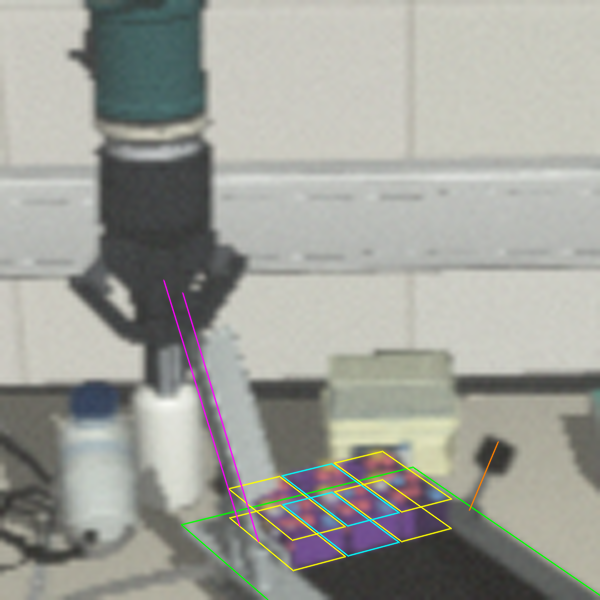

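View pics/o12t.png

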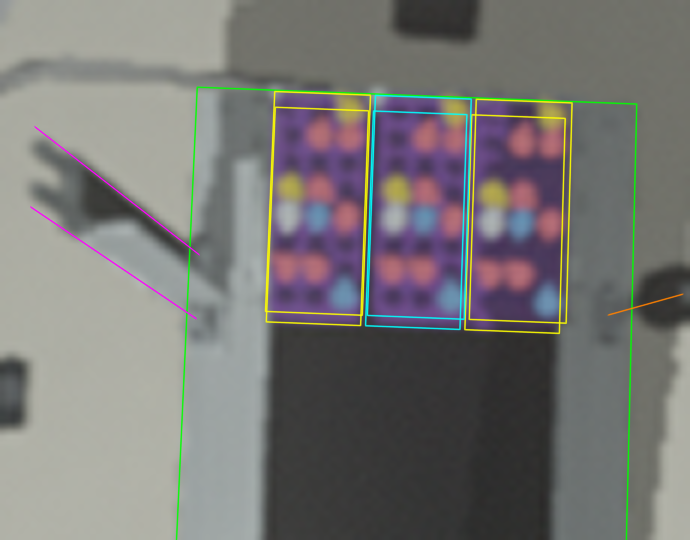

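Run:
```python
from mv import *
from ov import S2W
rows=[]
for n,b,k in (('top',(300,140,335,170),12),('scene',(275,155,305,195),11)):
    c=np.load(f'cam_{n}.npz'); im=c['image'][:,:,::-1]; x0,y0,x1,y1=b
    o=cv2.resize(im[y0:y1,x0:x1],None,fx=k,fy=k,interpolation=2)
    for a,col in ((.5,(0,0,255)),(.8,(0,255,0)),(1.1,(255,0,0))):
        ax=np.array([0,-np.sin(a),np.cos(a)]); e=np.array([0,np.cos(a),np.sin(a)]); f=np.array([1,0,0])
        P0=np.array([36,-98,69.])
        for L in (37,63):
            P=[P0+ax*L+14*(np.cos(t)*e+np.sin(t)*f) for t in np.linspace(0,6.28,40)]
            q=(proj(c,S2W(P,SH))+.5-[x0,y0])*k
            cv2.polylines(o,[q.astype(np.int32)],True,col,1)
        q=(proj(c,S2W([P0,P0+ax*37],SH))+.5-[x0,y0])*k; cv2.polylines(o,[q.astype(np.int32)],False,col,1)
    cv2.imwrite(f'pics/b_{n}.png',o)
```

```text
(no output)
```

View pics/b_top.png

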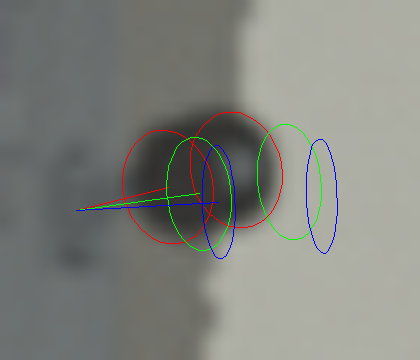

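View pics/b_scene.png

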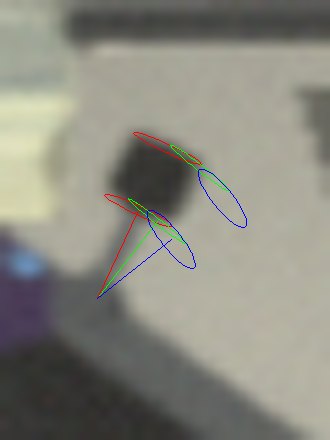

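Call:
drive_tool(motion=[{"offset": [0, -0.05, 0], "rotation": [0, 0, 0]}, {"offset": [0, -0.1, 0], "rotation": [0, 0, 0]}, {"offset": [0, -0.15, 0.02], "rotation": [0, 0, 0]}, {"offset": [0, -0.2, 0.04], "rotation": [0, 0, 0]}, {"offset": [-0.03, -0.25, 0.05], "rotation": [0, 0, 0]}, {"offset": [-0.07, -0.29, 0.06], "rotation": [0, 0, 0]}, {"offset": [-0.1, -0.295, 0.08], "rotation": [0, 0, 0]}, {"offset": [-0.1, -0.295, 0.12], "rotation": [0, 0, 0]}, {"offset": [-0.1, -0.295, 0.14], "rotation": [0, 0, 0]}, {"offset": [-0.1, -0.295, 0.14], "rotation": [0, 0, 0]}, {"offset": [-0.1, -0.295, 0.14], "rotation": [0, 0, 0]}])

```text
time_s: 18.32
tool_pos: [616.3, -102.8, 99.3]
tcp_rot: [0.001, 0.02, 1.0, -0.0]
force: [-0.6, 0.6, 0.2]
finger_gap: 0.3
```

Run:
```python
from mv import *
from ov import overlay
st()
s,R=state()
c=cap('scene','scene13.png')
overlay('scene',SH,None,'o13s.png',(235,120,315,200),7,None,.5)
o=cv2.imread('pics/o13s.png')
for dz in (0,38):
    q=(proj(c,s['tool_pos']+[0,0,dz])[0]+.5-[235,120])*7; cv2.circle(o,tuple(int(v) for v in q),3,(0,0,255),-1)
cv2.imwrite('pics/o13s.png',o)
```

```text
t 18.32 pos [ 616.3 -102.8   99.3] F [-0.6  0.6  0.2] gap 0.3 q [-0.13  0.54  0.33  1.76 -0.22  0.87  1.82]
shaker frame [np.float64(39.0), np.float64(-80.9), np.float64(99.3)]
```

View pics/o13s.png

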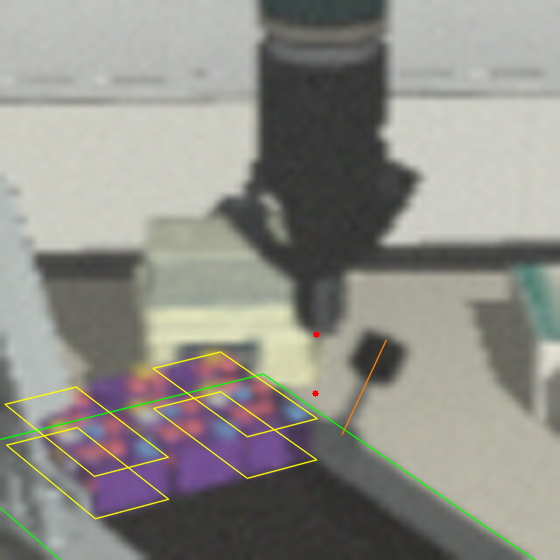

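Call:
drive_tool(motion=[{"offset": [0.002, 0.001, 0.02], "rotation": [0, 0, 0]}, {"offset": [0.002, 0.001, 0.032], "rotation": [0, 0, 0]}, {"offset": [0.002, 0.001, 0.032], "rotation": [0, 0, 0]}, {"offset": [0.002, -0.006, 0.032], "rotation": [0, 0, 0]}, {"offset": [0.002, -0.012, 0.032], "rotation": [0, 0, 0]}, {"offset": [0.002, -0.018, 0.032], "rotation": [0, 0, 0]}, {"offset": [0.002, -0.024, 0.032], "rotation": [0, 0, 0]}, {"offset": [0.002, -0.03, 0.032], "rotation": [0, 0, 0]}, {"offset": [0.002, -0.036, 0.032], "rotation": [0, 0, 0]}, {"offset": [0.002, -0.038, 0.032], "rotation": [0, 0, 0]}, {"offset": [0.002, -0.038, 0.032], "rotation": [0, 0, 0]}])

```text
time_s: 19.75
tool_pos: [612.0, -140.8, 65.8]
tcp_rot: [0.0, 0.02, 1.0, -0.0]
force: [-0.1, -0.6, -0.3]
finger_gap: 0.0
```

Run:
```python
from mv import *
from ov import overlay
st()
c=cap('scene','scene14.png')
overlay('scene',SH,None,'o14s.png',(235,120,315,200),7,None,1.05)
```

```text
t 19.75 pos [ 612.  -140.8   65.8] F [-0.1 -0.6 -0.3] gap 0.0 q [-0.06  0.59  0.31  1.77 -0.24  0.82  1.9 ]
shaker frame [np.float64(36.2), np.float64(-119.0), np.float64(65.8)]
```

View pics/o14s.png

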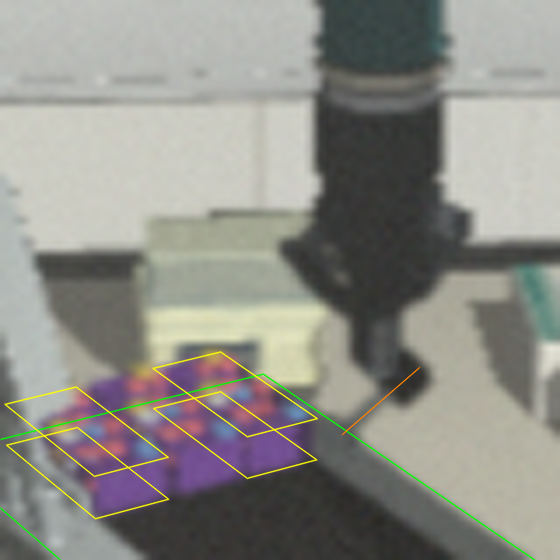

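Call:
drive_tool(motion=[{"offset": [0, -0.004, 0], "rotation": [0, 0, 0]}, {"offset": [0, -0.004, 0], "rotation": [0, 0, 0]}, {"offset": [0, 0.006, 0], "rotation": [0, 0, 0]}, {"offset": [0, 0.015, -0.02], "rotation": [0, 0, 0]}, {"offset": [0.03, 0.02, -0.07], "rotation": [0, 0, 0]}, {"offset": [0.07, 0.05, -0.11], "rotation": [0, 0, 0]}, {"offset": [0.1, 0.09, -0.14], "rotation": [0, 0, 0]}, {"offset": [0.1, 0.14, -0.16], "rotation": [0, 0, 0]}, {"offset": [0.1, 0.19, -0.17], "rotation": [0, 0, 0]}, {"offset": [0.1, 0.24, -0.172], "rotation": [0, 0, 0]}, {"offset": [0.1, 0.29, -0.172], "rotation": [0, 0, 0]}, {"offset": [0.1, 0.334, -0.172], "rotation": [0, 0, 0]}, {"offset": [0.1, 0.334, -0.172], "rotation": [0, 0, 0]}, {"offset": [0.05, 0.334, -0.172], "rotation": [0, 0, 0]}, {"offset": [0, 0.334, -0.172], "rotation": [0, 0, 0]}, {"offset": [0, 0.334, -0.172], "rotation": [0, 0, 0]}, {"offset": [0, 0.334, -0.172], "rotation": [0, 0, 0]}])

```text
time_s: 21.92
tool_pos: [624.8, 193.0, 238.1]
tcp_rot: [-0.0, 0.02, 1.0, -0.0]
force: [0.2, -0.1, -0.6]
finger_gap: 0.3
```

Run:
```python
from mv import *
from ov import overlay
st()
for n in ('scene','top'): cap(n,n+'15.png')
overlay('scene',SH,None,'o15s.png',(190,80,310,200),5,1.82,1.05)
overlay('top',SH,None,'o15t.png',(190,105,320,195),6,1.82,1.05)
```

```text
t 21.93 pos [624.8 193.  238.1] F [ 0.2 -0.1 -0.6] gap 0.3 q [-0.52  0.44  0.24  1.56 -0.11  1.16  1.27]
shaker frame [np.float64(35.8), np.float64(215.1), np.float64(238.1)]
```

View pics/o15s.png

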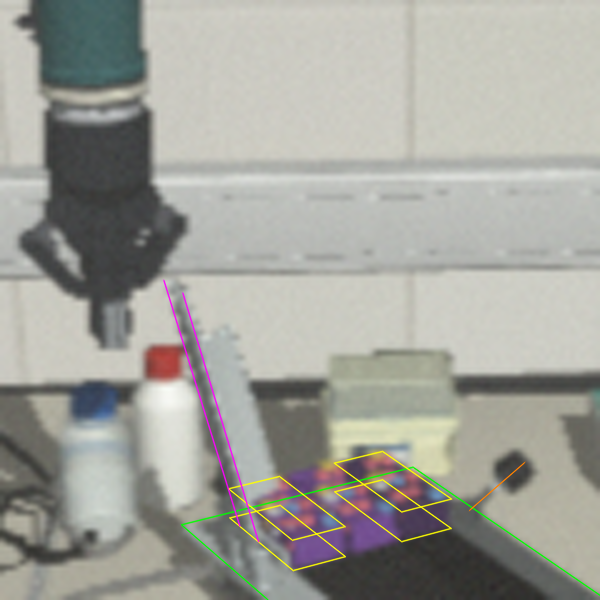

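View pics/o15t.png

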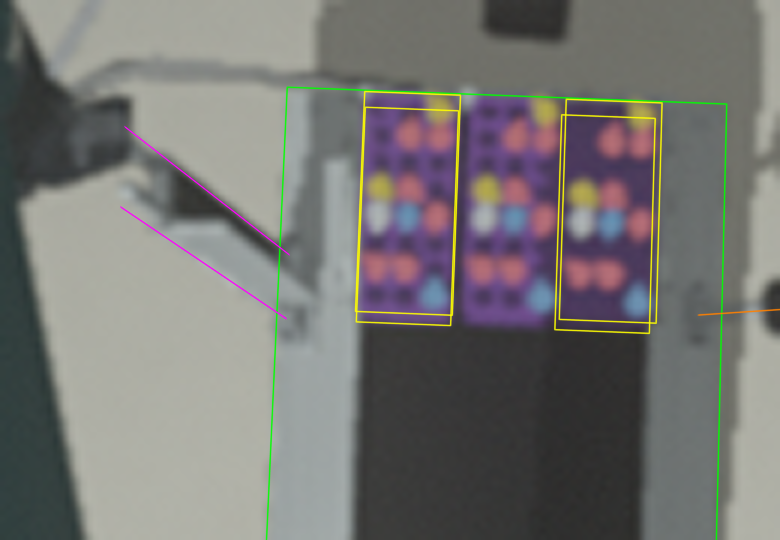

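Run:
```python
import numpy as np
r=180
for th in np.arange(1.55,-0.06,-0.1):
    C=np.array([108,99])+r*np.array([-np.cos(th),np.sin(th)])+3*np.array([np.sin(th),np.cos(th)])
    y,z=C[0]+14,C[1]
    print(round(th,2),'tcp',round(y,1),round(z,1),'off',round((y-215)/1000,4),round((276-z)/1000,4))
```

```text
1.55 tcp 121.3 279.0 off -0.0937 -0.003
1.45 tcp 103.3 278.0 off -0.1117 -0.002
1.35 tcp 85.5 275.3 off -0.1295 0.0007
1.25 tcp 68.1 270.8 off -0.1469 0.0052
1.15 tcp 51.2 264.5 off -0.1638 0.0115
1.05 tcp 35.0 256.6 off -0.18 0.0194
0.95 tcp 19.7 247.2 off -0.1953 0.0288
0.85 tcp 5.5 236.2 off -0.2095 0.0398
0.75 tcp -7.7 223.9 off -0.2227 0.0521
0.65 tcp -19.5 210.3 off -0.2345 0.0657
0.55 tcp -29.9 195.6 off -0.2449 0.0804
0.45 tcp -38.8 180.0 off -0.2538 0.096
0.35 tcp -46.1 163.5 off -0.2611 0.1125
0.25 tcp -51.7 146.4 off -0.2667 0.1296
0.15 tcp -55.5 128.9 off -0.2705 0.1471
0.05 tcp -57.6 111.0 off -0.2726 0.165
-0.05 tcp -57.9 93.0 off -0.2729 0.183
```

Call:
drive_tool(motion=[{"offset": [0, -0.015, 0], "rotation": [0, 0, 0]}, {"offset": [0, -0.028, 0], "rotation": [0, 0, 0]}, {"offset": [0, -0.038, 0], "rotation": [0, 0, 0]}, {"offset": [0, -0.048, 0], "rotation": [0, 0, 0]}, {"offset": [0, -0.058, 0], "rotation": [0, 0, 0]}, {"offset": [0, -0.068, 0], "rotation": [0, 0, 0]}, {"offset": [0, -0.081, -0.001], "rotation": [0, 0, 0]}, {"offset": [0, -0.094, -0.003], "rotation": [0, 0, 0]}, {"offset": [0, -0.112, -0.002], "rotation": [0, 0, 0]}, {"offset": [0, -0.121, -0.001], "rotation": [0, 0, 0]}, {"offset": [0, -0.13, 0.001], "rotation": [0, 0, 0]}, {"offset": [0, -0.13, 0.001], "rotation": [0, 0, 0]}])

```text
time_s: 23.52
tool_pos: [619.7, 62.4, 235.9]
tcp_rot: [-0.001, 0.021, 1.0, -0.0]
force: [0.0, -0.3, -0.2]
finger_gap: 0.3
```

Run:
```python
from mv import *
from ov import overlay
st()
for n in ('scene',): cap(n,n+'16.png')
overlay('scene',SH,None,'o16s.png',(190,80,310,200),5,1.35,1.05)
```

```text
t 23.52 pos [619.7  62.4 235.9] F [ 0.  -0.3 -0.2] gap 0.3 q [-0.36  0.39  0.28  1.64 -0.11  1.13  1.47]
shaker frame [np.float64(35.9), np.float64(84.4), np.float64(235.9)]
```

View pics/o16s.png

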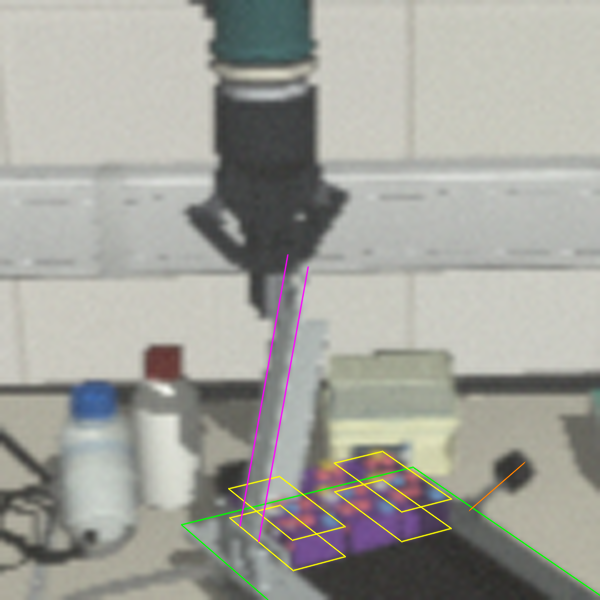

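Call:
drive_tool(motion=[{"offset": [0, -0.017, 0.004], "rotation": [0, 0, 0]}, {"offset": [0, -0.034, 0.0105], "rotation": [0, 0, 0]}, {"offset": [0, -0.05, 0.0185], "rotation": [0, 0, 0]}, {"offset": [0, -0.065, 0.028], "rotation": [0, 0, 0]}, {"offset": [0, -0.0795, 0.039], "rotation": [0, 0, 0]}, {"offset": [0, -0.093, 0.051], "rotation": [0, 0, 0]}, {"offset": [0, -0.1045, 0.065], "rotation": [0, 0, 0]}, {"offset": [0, -0.115, 0.0795], "rotation": [0, 0, 0]}, {"offset": [0, -0.124, 0.095], "rotation": [0, 0, 0]}, {"offset": [0, -0.131, 0.1115], "rotation": [0, 0, 0]}, {"offset": [0, -0.1365, 0.1285], "rotation": [0, 0, 0]}, {"offset": [0, -0.1385, 0.137], "rotation": [0, 0, 0]}, {"offset": [0, -0.1385, 0.137], "rotation": [0, 0, 0]}])

```text
time_s: 25.2
tool_pos: [614.1, -74.7, 98.8]
tcp_rot: [-0.001, 0.02, 1.0, 0.0]
force: [0.0, -0.1, -0.3]
finger_gap: -0.4
```

Run:
```python
from mv import *
from ov import overlay
st()
for n in ('scene',): cap(n,n+'17.png')
overlay('scene',SH,None,'o17s.png',(220,110,310,200),6.5,0.2,1.05)
```

```text
t 25.2 pos [614.1 -74.7  98.8] F [ 0.  -0.1 -0.3] gap -0.4 q [-0.14  0.53  0.28  1.77 -0.19  0.87  1.75]
shaker frame [np.float64(35.7), np.float64(-52.8), np.float64(98.8)]
```

View pics/o17s.png

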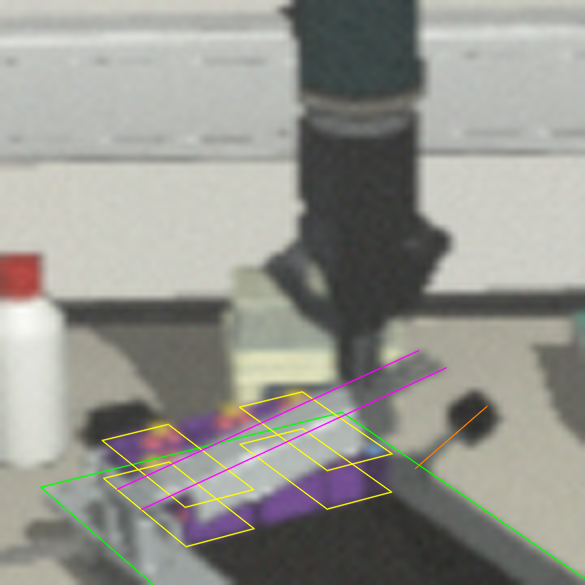

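Call:
drive_tool(motion=[{"offset": [0, -0.001, 0.008], "rotation": [0, 0, 0]}, {"offset": [0, -0.002, 0.016], "rotation": [0, 0, 0]}, {"offset": [0, -0.002, 0.023], "rotation": [0, 0, 0]}, {"offset": [0, -0.002, 0.029], "rotation": [0, 0, 0]}, {"offset": [0, -0.002, 0.029], "rotation": [0, 0, 0]}])

```text
time_s: 25.88
tool_pos: [614.0, -76.7, 69.9]
tcp_rot: [-0.001, 0.02, 1.0, 0.0]
force: [0.2, 0.3, -0.7]
finger_gap: -0.1
```

Call:
drive_tool(motion=[{"offset": [0, 0, 0.002], "rotation": [0, 0, 0]}, {"offset": [0, 0, 0.003], "rotation": [0, 0, 0]}, {"offset": [0, 0, 0.003], "rotation": [0, 0, 0]}])

```text
time_s: 26.25
tool_pos: [614.6, -76.8, 67.8]
tcp_rot: [0.0, 0.02, 1.0, 0.0]
force: [-0.5, 0.1, 1.4]
finger_gap: 0.2
```

Call:
drive_tool(motion=[{"offset": [0, 0, 0.0015], "rotation": [0, 0, 0]}, {"offset": [0, 0, 0.0015], "rotation": [0, 0, 0]}])

```text
time_s: 26.5
tool_pos: [614.6, -76.8, 66.1]
tcp_rot: [0.0, 0.02, 1.0, 0.0]
force: [0.1, 0.5, -0.2]
finger_gap: -0.0
```

Run:
```python
from mv import *
from ov import overlay
st()
for n in ('scene',): cap(n,n+'18.png')
overlay('scene',SH,None,'o18s.png',(220,110,310,200),6.5,0.0,1.05)
```

```text
t 26.5 pos [614.6 -76.8  66.1] F [ 0.1  0.5 -0.2] gap -0.0 q [-0.13  0.57  0.27  1.79 -0.2   0.81  1.77]
shaker frame [np.float64(36.3), np.float64(-54.9), np.float64(66.1)]
```

View pics/o18s.png

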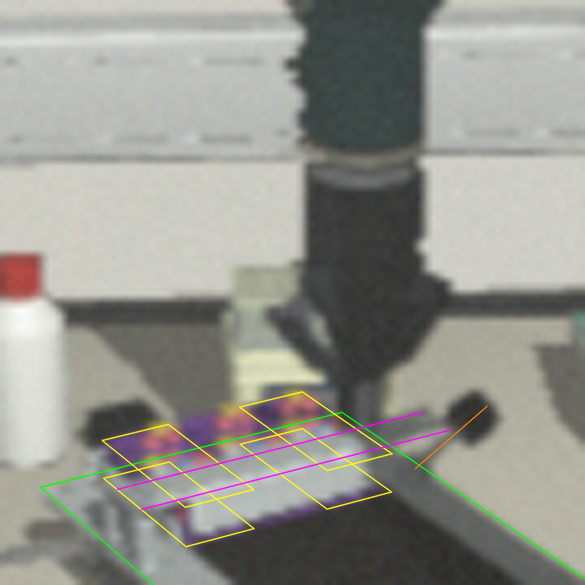

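Call:
drive_tool(motion=[{"offset": [0, 0, 0.0015], "rotation": [0, 0, 0]}, {"offset": [0, 0, 0.0015], "rotation": [0, 0, 0]}])

```text
time_s: 26.8
tool_pos: [614.5, -76.8, 64.6]
tcp_rot: [-0.0, 0.02, 1.0, 0.0]
force: [0.3, 0.6, 0.5]
finger_gap: -0.3
```

Call:
drive_tool(motion=[{"offset": [0, 0, 0.0015], "rotation": [0, 0, 0]}, {"offset": [0, 0, 0.0015], "rotation": [0, 0, 0]}])

```text
time_s: 27.05
tool_pos: [614.6, -76.8, 64.4]
tcp_rot: [0.0, 0.02, 1.0, 0.0]
force: [-3.6, -0.1, 8.4]
finger_gap: -0.1
```

Call:
drive_tool(motion=[{"offset": [0, 0, 0.0015], "rotation": [0, 0, 0]}, {"offset": [0, 0, 0.0015], "rotation": [0, 0, 0]}])

```text
time_s: 27.3
tool_pos: [614.7, -76.8, 64.2]
tcp_rot: [0.0, 0.02, 1.0, 0.0]
force: [-6.0, 1.2, 18.1]
finger_gap: 0.2
```

Call:
drive_tool(motion=[{"offset": [0, 0, -0.01], "rotation": [0, 0, 0]}, {"offset": [0, 0, -0.05], "rotation": [0, 0, 0]}, {"offset": [0, -0.02, -0.08], "rotation": [0, 0, 0]}, {"offset": [0, -0.07, -0.08], "rotation": [0, 0, 0]}, {"offset": [0, -0.12, -0.08], "rotation": [0, 0, 0]}, {"offset": [0, -0.14, -0.08], "rotation": [0, 0, 0]}, {"offset": [0, -0.14, -0.08], "rotation": [0, 0, 0]}])

```text
time_s: 28.18
tool_pos: [608.5, -218.1, 141.5]
tcp_rot: [-0.0, 0.021, 1.0, -0.0]
force: [0.7, 0.4, -0.1]
finger_gap: -0.1
```

Run:
```python
from mv import *
from ov import overlay
st()
for n in ('scene','top'): cap(n,n+'19.png')
overlay('scene',SH,None,'o19s.png',(220,120,310,200),7,0.0,1.05)
overlay('top',SH,None,'o19t.png',(225,105,345,190),6.5,0,1.05)
```

```text
t 28.18 pos [ 608.5 -218.1  141.5] F [ 0.7  0.4 -0.1] gap -0.1 q [ 0.06  0.52  0.32  1.68 -0.19  0.97  1.98]
shaker frame [np.float64(35.8), np.float64(-196.3), np.float64(141.5)]
```

View pics/o19s.png

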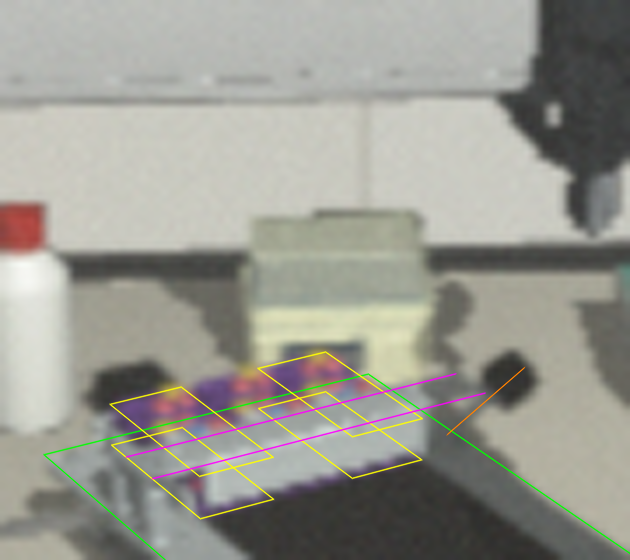

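View pics/o19t.png

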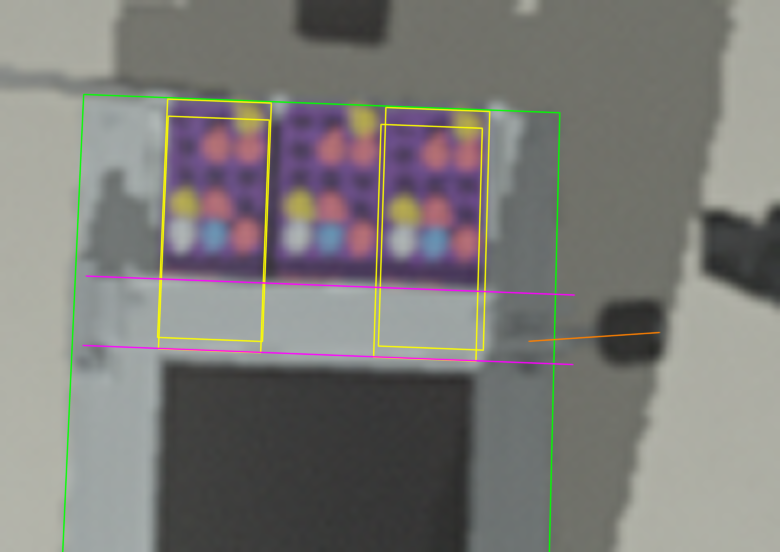

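Call:
drive_tool(motion=[{"offset": [0, 0, 0.05], "rotation": [0, 0, 0]}, {"offset": [0, 0, 0.09], "rotation": [0, 0, 0]}, {"offset": [0, 0, 0.099], "rotation": [0, 0, 0]}, {"offset": [0, 0.005, 0.099], "rotation": [0, 0, 0]}, {"offset": [0, 0.012, 0.099], "rotation": [0, 0, 0]}, {"offset": [0, 0.018, 0.099], "rotation": [0, 0, 0]}, {"offset": [0, 0.024, 0.099], "rotation": [0, 0, 0]}, {"offset": [0, 0.029, 0.095], "rotation": [0, 0, 0]}, {"offset": [0, 0.034, 0.089], "rotation": [0, 0, 0]}, {"offset": [0, 0.038, 0.083], "rotation": [0, 0, 0]}, {"offset": [0, 0.042, 0.077], "rotation": [0, 0, 0]}, {"offset": [0, 0.047, 0.072], "rotation": [0, 0, 0]}, {"offset": [0, 0.052, 0.072], "rotation": [0, 0, 0]}, {"offset": [0, 0.057, 0.072], "rotation": [0, 0, 0]}, {"offset": [0, 0.062, 0.072], "rotation": [0, 0, 0]}, {"offset": [0, 0.062, 0.072], "rotation": [0, 0, 0]}])

```text
time_s: 30.28
tool_pos: [612.2, -166.6, 75.6]
tcp_rot: [0.003, 0.023, 1.0, -0.006]
force: [-8.2, -17.1, 24.0]
finger_gap: -0.4
```

Run:
```python
from mv import *
from ov import overlay
st()
for n in ('scene','top'): cap(n,n+'20.png')
overlay('scene',SH,None,'o20s.png',(230,120,310,195),8,0.0,.15)
overlay('top',SH,None,'o20t.png',(225,105,345,190),6.5,0,.15)
```

```text
t 30.27 pos [ 612.2 -166.6   75.6] F [ -8.2 -17.1  24. ] gap -0.4 q [-0.02  0.58  0.31  1.76 -0.21  0.83  1.91]
shaker frame [np.float64(37.4), np.float64(-144.8), np.float64(75.6)]
```

View pics/o20s.png

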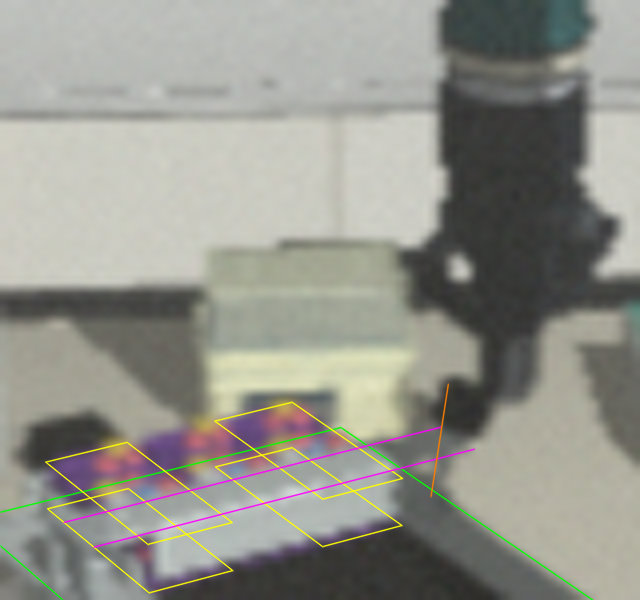

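View pics/o20t.png

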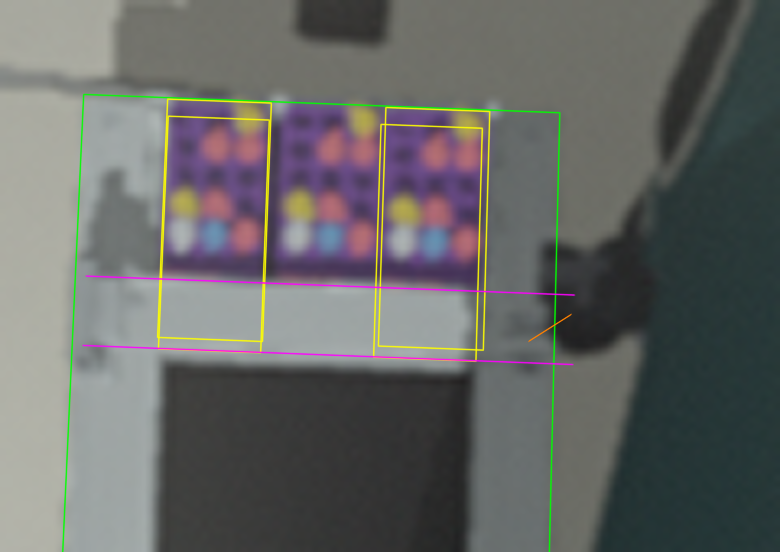

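Call:
drive_tool(motion=[{"offset": [0, -0.005, -0.01], "rotation": [0, 0, 0]}, {"offset": [0, -0.03, -0.03], "rotation": [0, 0, 0]}, {"offset": [0, -0.05, -0.04], "rotation": [0, 0, 0]}, {"offset": [0, -0.05, -0.04], "rotation": [0, 0, 0]}])

```text
time_s: 30.88
tool_pos: [609.4, -206.8, 110.4]
tcp_rot: [0.001, 0.022, 1.0, -0.0]
force: [-0.1, 0.9, 0.4]
finger_gap: -0.1
```

```bash
cat > kb.py <<'E'
from mv import *
from ov import S2W
def kb(tag,angs,cams=(('top',(290,125,345,165),10),('scene',(270,145,315,190),10))):
    os=[]
    for n,b,k in cams:
        c=np.load(f'cam_{n}.npz'); im=c['image'][:,:,::-1]; x0,y0,x1,y1=b
        o=cv2.resize(im[y0:y1,x0:x1],None,fx=k,fy=k,interpolation=2)
        for a,col in zip(angs,((0,0,255),(0,255,0),(255,0,0))):
            ax=np.array([0,-np.sin(a),np.cos(a)]); e=np.array([0,np.cos(a),np.sin(a)]); f=np.array([1,0,0])
            P0=np.array([36,-98,69.])
            for L in (37,63):
                P=[P0+ax*L+14*(np.cos(t)*e+np.sin(t)*f) for t in np.linspace(0,6.28,40)]
                q=(proj(c,S2W(P,SH))+.5-[x0,y0])*k
                cv2.polylines(o,[q.astype(np.int32)],True,col,1)
        os.append(o)
    h=max(o.shape[0] for o in os); os=[cv2.copyMakeBorder(o,0,h-o.shape[0],0,0,0) for o in os]
    o=np.hstack(os); s=min(1,800/o.shape[1]); cv2.imwrite(f'pics/{tag}.png',cv2.resize(o,None,fx=s,fy=s))
E
python3 - <<'E'
from kb import *
st()
for n in ('scene','top'): cap(n,n+'21.png')
kb('k21',(.4,.7,1.0))
E
```

```text
t 30.88 pos [ 609.4 -206.8  110.4] F [-0.1  0.9  0.4] gap -0.1 q [ 0.05  0.55  0.31  1.71 -0.21  0.91  1.97]
shaker frame [np.float64(36.3), np.float64(-185.0), np.float64(110.4)]
```

View pics/k21.png

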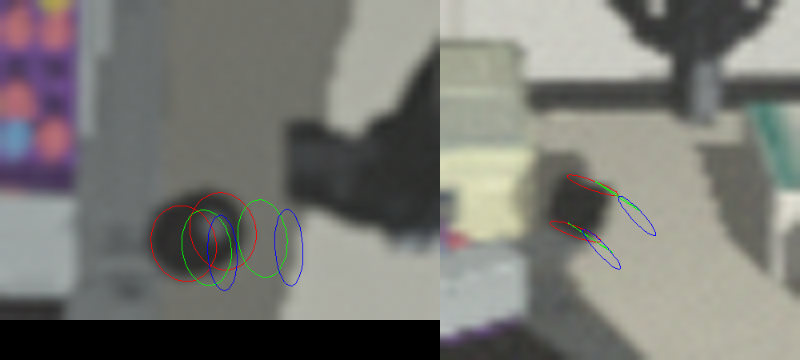

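Call:
drive_tool(motion=[{"offset": [0, 0, 0.025], "rotation": [0, 0, 0]}, {"offset": [0, 0.01, 0.042], "rotation": [0, 0, 0]}, {"offset": [0, 0.02, 0.042], "rotation": [0, 0, 0]}, {"offset": [0, 0.028, 0.042], "rotation": [0, 0, 0]}, {"offset": [0, 0.034, 0.042], "rotation": [0, 0, 0]}, {"offset": [0, 0.039, 0.042], "rotation": [0, 0, 0]}, {"offset": [0, 0.043, 0.042], "rotation": [0, 0, 0]}, {"offset": [0, 0.043, 0.042], "rotation": [0, 0, 0]}])

```text
time_s: 31.98
tool_pos: [611.5, -162.0, 68.1]
tcp_rot: [0.0, 0.02, 1.0, -0.0]
force: [-0.3, -1.3, 1.6]
finger_gap: -0.1
```

Run:
```python
from kb import *
st()
for n in ('scene','top'): cap(n,n+'22.png')
kb('k22',(.0,.3))
```

```text
t 31.98 pos [ 611.5 -162.    68.1] F [-0.3 -1.3  1.6] gap -0.1 q [-0.01  0.59  0.3   1.76 -0.22  0.83  1.92]
shaker frame [np.float64(36.5), np.float64(-140.2), np.float64(68.1)]
```

View pics/k22.png

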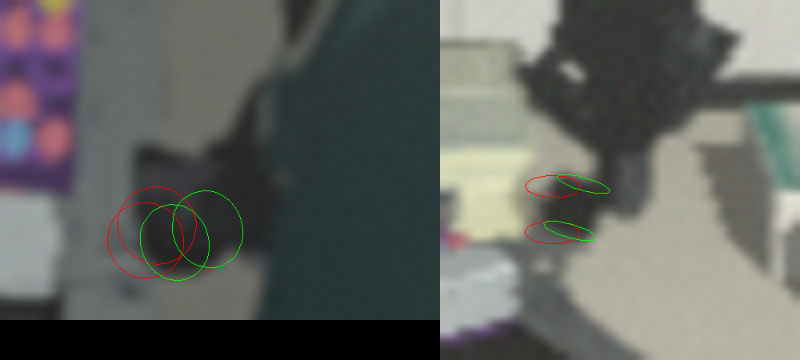

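Call:
drive_tool(motion=[{"offset": [0, 0.003, 0], "rotation": [0, 0, 0]}, {"offset": [0, 0.006, 0], "rotation": [0, 0, 0]}, {"offset": [0, 0.009, 0], "rotation": [0, 0, 0]}, {"offset": [0, 0.012, 0], "rotation": [0, 0, 0]}, {"offset": [0, 0.012, 0], "rotation": [0, 0, 0]}])

```text
time_s: 32.7
tool_pos: [611.6, -148.8, 67.6]
tcp_rot: [-0.0, 0.02, 1.0, 0.0]
force: [-0.3, 0.5, -0.8]
finger_gap: 0.1
```

Call:
drive_tool(motion=[{"offset": [0, 0.001, 0], "rotation": [0, 0, 0]}, {"offset": [0, 0.0015, 0], "rotation": [0, 0, 0]}, {"offset": [0, 0.0015, 0], "rotation": [0, 0, 0]}])

```text
time_s: 33.08
tool_pos: [611.6, -148.2, 67.6]
tcp_rot: [-0.0, 0.02, 1.0, 0.0]
force: [-0.9, -0.0, 0.1]
finger_gap: -0.1
```

Call:
drive_tool(motion=[{"offset": [0, 0.001, 0], "rotation": [0, 0, 0]}, {"offset": [0, 0.001, 0], "rotation": [0, 0, 0]}])

```text
time_s: 33.33
tool_pos: [611.7, -147.2, 67.7]
tcp_rot: [-0.0, 0.02, 1.0, 0.0]
force: [-0.3, -1.1, 0.6]
finger_gap: -0.1
```

Call:
drive_tool(motion=[{"offset": [0, 0.001, 0], "rotation": [0, 0, 0]}, {"offset": [0, 0.001, 0], "rotation": [0, 0, 0]}])

```text
time_s: 33.58
tool_pos: [611.8, -146.5, 67.8]
tcp_rot: [0.0, 0.02, 1.0, -0.0]
force: [-1.2, -2.2, 0.5]
finger_gap: -0.1
```

Call:
drive_tool(motion=[{"offset": [0, 0.001, 0], "rotation": [0, 0, 0]}, {"offset": [0, 0.001, 0], "rotation": [0, 0, 0]}])

```text
time_s: 33.83
tool_pos: [611.8, -146.4, 67.8]
tcp_rot: [0.0, 0.02, 1.0, -0.001]
force: [-0.2, -5.3, 0.7]
finger_gap: 0.0
```

Call:
drive_tool(motion=[{"offset": [0, 0.001, 0], "rotation": [0, 0, 0]}, {"offset": [0, 0.001, 0], "rotation": [0, 0, 0]}])

```text
time_s: 34.08
tool_pos: [611.8, -146.3, 67.8]
tcp_rot: [0.0, 0.021, 1.0, -0.001]
force: [-1.2, -6.8, 0.7]
finger_gap: 0.1
```

Run:
```python
from kb import *
st()
for n in ('scene','top'): cap(n,n+'23.png')
kb('k23',(.0,))
```

```text
t 34.08 pos [ 611.8 -146.3   67.8] F [-1.2 -6.8  0.7] gap 0.1 q [-0.04  0.59  0.3   1.77 -0.22  0.82  1.89]
shaker frame [np.float64(36.2), np.float64(-124.5), np.float64(67.8)]
```

View pics/k23.png

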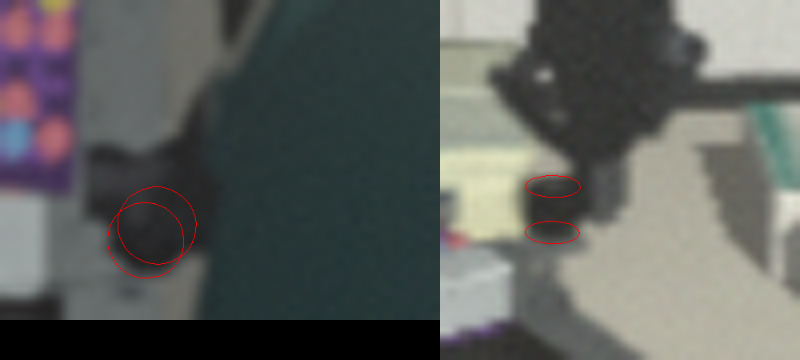

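Call:
drive_tool(motion=[{"offset": [0, -0.008, 0], "rotation": [0, 0, 0]}, {"offset": [0, -0.03, 0], "rotation": [0, 0, 0]}, {"offset": [0, -0.05, -0.03], "rotation": [0, 0, 0]}, {"offset": [0, -0.05, -0.08], "rotation": [0, 0, 0]}, {"offset": [0.04, -0.05, -0.13], "rotation": [0, 0, 0]}, {"offset": [0.1, -0.05, -0.16], "rotation": [0, 0, 0]}, {"offset": [0.14, -0.05, -0.16], "rotation": [0, 0, 0]}, {"offset": [0.14, -0.05, -0.16], "rotation": [0, 0, 0]}, {"offset": [0.14, -0.05, -0.16], "rotation": [0, 0, 0]}])

```text
time_s: 35.3
tool_pos: [470.6, -188.9, 228.0]
tcp_rot: [0.001, 0.02, 1.0, 0.0]
force: [-0.5, -0.4, -0.1]
finger_gap: 0.1
```

Run:
```python
from kb import *
from ov import overlay
st()
for n in ('scene','top'): cap(n,n+'24.png')
kb('k24',(.0,))
overlay('scene',SH,None,'o24s.png',(220,120,310,200),7,0.0,0)
overlay('top',SH,None,'o24t.png',(225,105,345,190),6.5,0,0)
```

```text
t 35.3 pos [ 470.6 -188.9  228. ] F [-0.5 -0.4 -0.1] gap 0.1 q [-0.01  0.18  0.37  1.93 -0.08  1.04  1.93]
shaker frame [np.float64(-103.1), np.float64(-172.6), np.float64(228.0)]
```

View pics/k24.png

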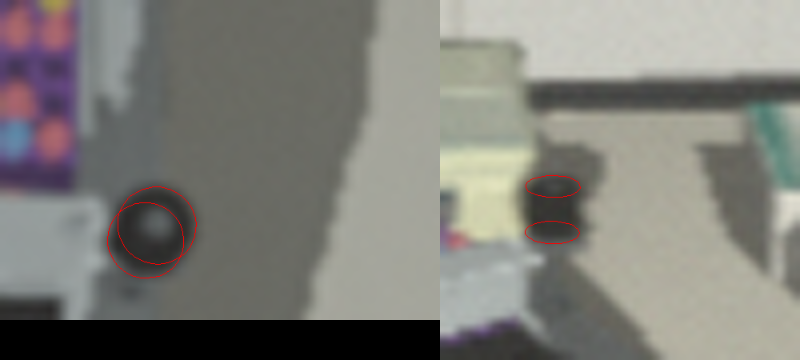

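View pics/o24s.png

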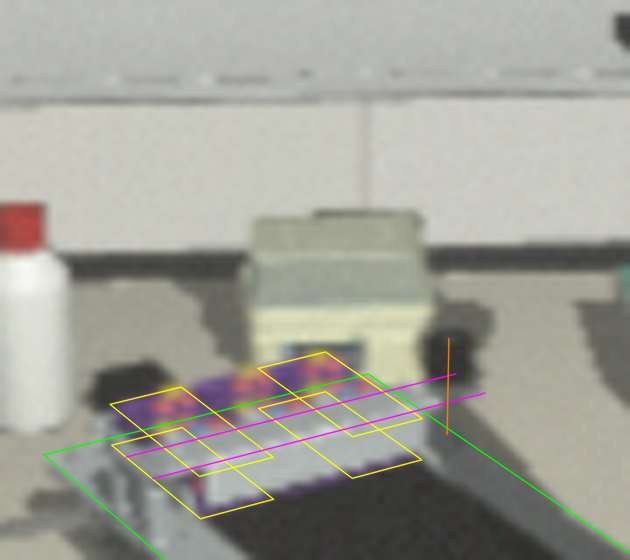

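View pics/o24t.png

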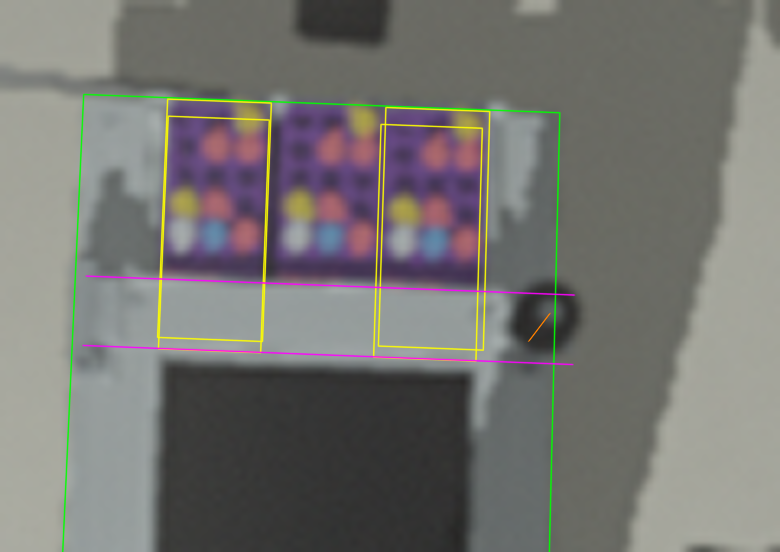

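View pics/top24.png

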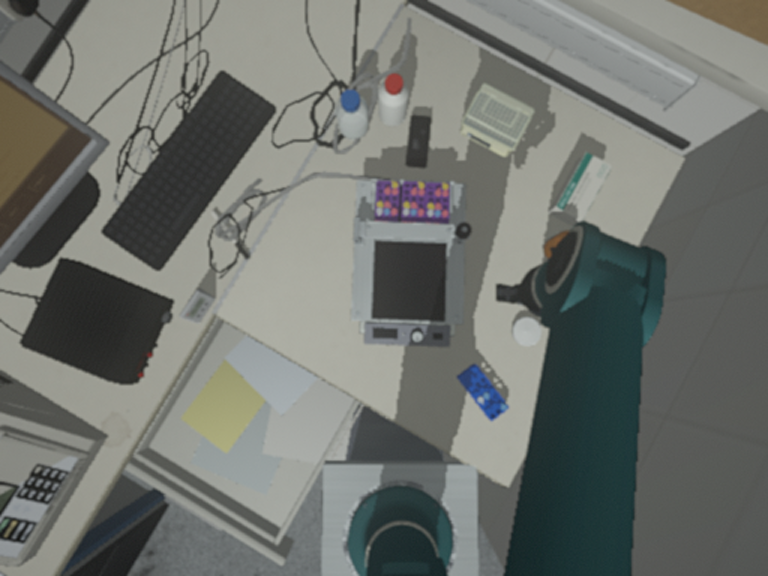

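Run:
```python
from mv import *
for f in ('top6','top24'):
    im=cv2.resize(cv2.imread(f'pics/{f}.png'),(512,384),interpolation=cv2.INTER_AREA)[:,:,::-1].astype(float)
    ye=np.clip(np.minimum(im[:,:,0],im[:,:,1])-im[:,:,2]-20,0,None)
    for r0,r1,c0,c1 in ((119,127,258,268),(119,127,276,286),(119,128,292,303)):
        s=ye[r0:r1,c0:c1]; rr,cc=np.mgrid[r0:r1,c0:c1]; print(f,((s*cc).sum()/max(s.sum(),1)).round(2),((s*rr).sum()/max(s.sum(),1)).round(2))
```

```text
top6 262.85 122.62
top6 0.0 0.0
top6 296.35 123.72
top24 262.86 122.6
top24 280.46 122.96
top24 296.38 123.67
```

```bash
python3 -c "
from station import order,monitor
print(order.sign_off(), monitor.sense()['time_s'])"
```

```text
the job is handed in; nothing more can be done
the job is handed in; nothing more can be done
```

The job is handed in at about 35 s of the 64 s allowed. The rack is home, the clamp bar is down and the bolt is upright in the slot.

**What I did**
- **Rack:** I gripped the violet rack near its end, turned it in line and slid it into the gap. I then pushed its near end wall with the fingers shut until it met the back stop, at about 6 N.
- **Bolt, first move:** The knob leaned only about 0.5 rad and would have been in the bar's way. I pushed it farther outwards before closing the bar.
- **Clamp bar:** I swung it down by its outer face until it met its stop. The press reached about 18 N.
- **Bolt, last move:** I stood it upright against its stop, at about 7 N, then drew the arm clear.

**Last checks**
- **Racks:** In the top camera the neighbours' tubes are within 0.1 px (0.3 mm) of where they were before the insertion. The new rack's tube is in line with theirs to about 0.2 px. The new rack sits slightly towards the right neighbour.
- **Bar and bolt:** The bar matches its drawn down position in both camera views. The knob matches its drawn upright position over the bar's end.
- **Arm:** It stands clear with nothing touching.

**What disagreed or went wrong**
- **Height reading:** The fingertips are about 38 mm higher than the reported tool position, so my first grasp closed on air above the rack. I allowed for this afterwards, and the bar's stop height agreed with it.
- **Bolt, first attempt:** When I first tried to raise the bolt, the finger rode up onto the knob and pressed with about 30 N. I backed off and pushed from the side.
- **Not checked:** I did not compare the bystanders' positions numerically. The last top picture showed nothing obviously moved.

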